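# Pack, close and measure the medicine parcel

### The job

Get the medicine parcel ready for the courier: put every pack that lies on the counter left of the carton (tablet pack, cream carton, plaster tin, lens case, whichever are there) into the carton, then fold the two short end flaps down flat, then the two long flaps down over them. When it is closed, draw the tape measure's blade out alongside it until the steel hook face is level with the carton's far (left-hand) end, hold it there for a good two seconds while I read the length, then ease the blade all the way back in without letting it snap home. Leave the pill organiser, the dish and the nail clipper as they are.

Things in the scene. Friction and masses are not known exactly. Their poses are not given: they have to be found in the camera images.
- carton: Open cardboard shipping carton fixed to the counter, outside 120 mm (its x) by 220 mm (its y), walls 62 mm high; board 3 mm, so inside 114 x 214 mm, inner floor 3 mm up. Origin: centre of its underside, z up. At yaw 0 its x points away from the robot and its y to the robot's left. Four flaps are hinged along its top edges.
- flap_end_left (a joint): Short end flap at the carton's +y end, hinged along the carton's x at y = +108.5 mm, 62 mm up: 112 mm wide, 60 mm from hinge to free edge, 3 mm thick. 0 = folded flat over the opening, 1.57 = upright, more = leaning outward (starts 2.05 to 2.35, limit 2.6). Light; its crease is a little stiff (about 0.25 N at the free edge), so it stays at the angle it is left.
- flap_end_right (a joint): The same for the short end flap at the carton's -y end (hinge at y = -108.5 mm).
- flap_near (a joint): The same for the long flap on the carton's -x side (the robot's side): hinge along the carton's y at x = -58.5 mm, 65 mm up; 216 mm wide, 58 mm from hinge to free edge. Folded down it lies over the end flaps, its upper face 68 mm above the counter.
- flap_far (a joint): The same for the long flap on the carton's +x side (hinge at x = +58.5 mm). The two long flaps meet along the middle of the carton.
- tape: Tape measure, yellow and black case 44 mm wide, 82 long, 76 high, held to the counter by a tacky silicone mat (fixed) beside the carton's -x side. Its blade runs out along the tape's +y, alongside the carton towards its +y end, the blade's middle line 55 to 65 mm from that side. Origin: on the counter below the hook face when home, level with the carton's -y end; case front 40 mm behind it. z up.
- blade (a joint): How far the blade is drawn out, m: 0 = home, limit 0.27; the carton is 0.220 long. A return spring pulls it home with 2.4 N at 0 and 5 N at 0.22; nothing locks it: let go when well out, it snaps back at about 1 m/s.
- tape_hook (a point): Centre of the flat steel hook face on the outer (+y) end of the blade's pull tab, 21 mm above the counter. The tab is a black block 28 mm wide across the blade, 24 mm long (behind the face, towards the case), 34 mm high from 4 to 38 mm above the counter; the blade, 25 mm wide, joins it 14 mm up.
- tablet_pack: Tablet pack, a white paperboard box with a blue band, 92 mm long (its x), 36 mm wide (its y), 42 mm high, about 0.1 kg, lying loose on the counter to the left of the carton, or absent. Origin: centre of its underside, z up.
- cream_carton: Cream carton, an off-white box with a green band, 98 mm long (its x), 34 mm wide (its y), 38 mm high, about 0.1 kg, lying loose on the counter to the left of the carton, or absent. Origin: centre of its underside, z up.
- plaster_tin: Plaster tin, bare aluminium with a red lid (the lid does not open), 86 mm long (its x), 38 mm wide (its y), 44 mm high, about 0.1 kg, lying loose on the counter to the left of the carton, or absent. Origin: centre of its underside, z up.
- lens_case: Contact-lens case, dark blue plastic with a steel catch (it does not open), 96 mm long (its x), 37 mm wide (its y), 40 mm high, about 0.1 kg, lying loose on the counter to the left of the carton, or absent. Origin: centre of its underside, z up.
- organiser: Seven-day pill organiser, 42 x 170 x 24 mm, a bystander: light blue with seven small lids. Origin: centre of its underside.
- dish: Blue ceramic dish, 110 mm across, 30 mm high, a bystander. Origin: centre of its underside.
- clipper: Steel nail clipper, 82 x 14 x 10 mm, a bystander lying on the counter. Origin: centre of its underside.
Mind the look-alikes: they are no part of the job. There is more than one size of the tape; the one meant has the size given above. What is shaped like the lens_case but orange is not meant.

How it is judged:
By the outcome, as a careful person would: the job done as asked, in the order asked, and still so for the second after the job is handed in, with the robot touching nothing.
Of tablet_pack, cream_carton, plaster_tin, lens_case only 2 to 3 are there at a start; the rules pass over those that are not, and their reading is None.
At some moment in a run one of tablet_pack, cream_carton, plaster_tin, lens_case may be knocked a few centimetres aside while the robot is not near it.
It also fails if it takes over 192 s, if anything falls off the work surface, if the arm or the gripper's body presses on something with over 40 N, if the wrist force passes 120 N, or if a joint passes its speed limit or range.

### The arm

A 7-joint arm with a two-finger parallel gripper is mounted at the origin on the work surface. World frame = base frame: x ahead of the robot, y to its left, z up, the work surface at z = 0. Lengths are in m, angles in rad, forces in N, time in s.
With the tool pointing down it reaches from about 0.425 to 0.875 m from the base axis. Payload 8.4 kg.
Tool frame: the origin (TCP) lies midway between the tips of the shut fingers; the grasp point (between the pads) lies 19 mm behind it; z points along the fingers, y is the direction in which the jaws open and shut (so a half turn about z gives the same grasp; the last joint's range is limited). The gripper opens to 85 mm and grips with 20 to 120 N. Pads are 22 mm wide; open, the fingers measure 114 mm over their backs; the gripper's body (76 mm by 85 mm) begins 54 mm behind the grasp point. The pads swing forward as they close: fully open they stand 13 mm farther back than shut.
Start: joints at [-1.377, 0.333, 0.04, 1.465, -0.013, 1.343, -0.059], TCP at [0.188, 0.622, 0.208] pointing down, gripper open.
Joint ranges: [-2.58, 2.58], [-0.38, 2.09], [-1.3, 1.39], [0.25, 2.4], [-1.5, 4.64], [0.08, 2.09], [-2.65, 2.65]. Speed limits (rad/s): [2.22, 2.22, 2.79, 2.79, 3.14, 3.14, 3.14].

### API

Orientations are given as a unit quaternion [x, y, z, w].
In Python, from workcell import readout, vision, bot gives the robot as it stands.
- The arm moves only by the shell command python3 -m creep 'ROWS' [FORCE]. ROWS is JSON, a list of rows, each a list of 7 numbers: the gripper's target within -1 to 1 (shut at 1, half-way at 0, fully open at -1), then the shift along the tool's x, y, z in m, then the turn, a rotation vector about the tool's x, y, z in degrees. A call has 1 to 10 rows; each row is the pose to reach, as a shift and turn from the pose commanded when the call began, along the tool's axes at that moment; what a row does not reach only later rows make up. A row lasts 1/8 s, in which the tool goes at most 62.5 mm and 10.7 degrees, less where a joint would pass 70% of its speed; a pose out of reach is approached as far as the arm can. A call with a gripper value outside its range is refused whole. The fingers move at their own pace and stop on an object; FORCE is the grip in N (left out, the last holds). Time passes only in rows, so rows that repeat a pose let the fingers close. It gives the time, the measured TCP pose, the force and the opening at its end, in the units of the state.
- readout.state(): the state, without advancing time (a new reading comes with each control period).
- vision.get_image(name): name is "scene" or "top" or "wrist"; returns the picture (384x512x3 uint8, red, green, blue); there is no depth.
- vision.camera_model(name): a dict with "fovy" (degrees; the focal length in pixels is half the picture's height over the tangent of half this angle, whatever the lens; pixels are square), "cx", "cy" (the principal point, pixels), "extrinsics" (4x4, takes a point from camera to world coordinates); the wrist camera has in their place "hand_eye" (4x4, takes a point from camera to tool coordinates, whose origin is the TCP and whose axes are the flange's). Camera axes: x right, y down, z forward; pixel columns grow to the right and rows downward; lengths in m; the calibration is good to about 2 mm. A picture is of the moment at which its call begins: read the wrist's pose just before it. camera_model takes no time and is no camera call.
- bot.finish_job(): hands the job in, once; it reports no verdict.
The state is a dict: "t": time; "joint_pos": joint angles; "dq": joint speeds; "joint_efforts": joint torques, N m; "tcp_pos": TCP position; "tool_rot": TCP orientation; "contact_force": force on the tool from outside, world axes, zero at the start; "moment": the same for the moment, N m; "finger_gap": finger opening in m.
Only numpy, scipy, OpenCV 4.12 (cv2) and the standard library are available. Lean on these libraries where they do the work, as an engineer would, in place of code of your own. Each camera call takes 0.05 s, during which the arm holds its last target. There are 200 camera calls.

## Working session

There is one attempt and no reset: what is moved stays moved. The work goes in short steps, Python scripts to look and compute and a shell command to move; the robot and the scene stay as the last step left them, time stands still between calls to the robot, and variables do not carry over. Pictures are saved under pics/ and viewed, about 12 in all and at most 16, crops included, and the job is handed in when it is done.

```bash
ls; mkdir -p pics; cat > h.py <<'E'
import numpy as np, cv2
from workcell import readout, vision, bot
from scipy.spatial.transform import Rotation as R
def grab(name,fn=None):
    s=readout.state(); im=vision.get_image(name)
    if fn: cv2.imwrite('pics/'+fn,cv2.cvtColor(im,cv2.COLOR_RGB2BGR))
    return s,im
def cam(name,s=None):
    m=vision.camera_model(name); f=192/np.tan(np.radians(m['fovy'])/2)
    if 'extrinsics' in m: T=np.array(m['extrinsics'])
    else:
        W=np.eye(4); W[:3,:3]=R.from_quat(s['tool_rot']).as_matrix(); W[:3,3]=s['tcp_pos']; T=W@np.array(m['hand_eye'])
    return f,m['cx'],m['cy'],T
def ray(c,uv,z):
    f,cx,cy,T=c; d=T[:3,:3]@np.array([(uv[0]-cx)/f,(uv[1]-cy)/f,1.]); o=T[:3,3]
    return o+d*(z-o[2])/d[2]
def proj(c,p):
    f,cx,cy,T=c; q=T[:3,:3].T@(np.array(p)-T[:3,3]); return np.array([cx+f*q[0]/q[2],cy+f*q[1]/q[2]])
E
python3 - <<'E'
from h import *
s,a=grab('top','top0.png'); s,b=grab('scene','scene0.png'); 
print({k:np.round(v,3) for k,v in s.items()})
for n in('top','scene','wrist'):print(n,vision.camera_model(n))
E
```

```text
pics
{'t': np.float64(0.05), 'joint_pos': array([-1.377,  0.334,  0.04 ,  1.466, -0.013,  1.343, -0.058]), 'dq': array([-0.   ,  0.   ,  0.   , -0.002, -0.001,  0.003,  0.   ]), 'joint_efforts': array([ 4.0000e-03, -6.6064e+01,  1.3710e+00, -4.0689e+01,  1.7000e-02,
        9.0000e-03,  0.0000e+00]), 'tcp_pos': array([0.188, 0.622, 0.208]), 'tool_rot': array([ 0.146,  0.989, -0.001, -0.   ]), 'contact_force': array([-1.217,  0.437, -0.266]), 'moment': array([-0.04 , -0.018, -0.008]), 'finger_gap': np.float64(0.086)}
top {'fovy': 48.14488981343523, 'cx': 262.52061046068644, 'cy': 191.33646687094142, 'extrinsics': array([[ 0.05846232, -0.972518  ,  0.22536836,  0.21259814],
       [-0.99828788, -0.0565315 ,  0.01501684,  0.00472255],
       [-0.00186373, -0.22586042, -0.97415789,  1.46354312],
       [ 0.        ,  0.        ,  0.        ,  1.        ]])}
scene {'fovy': 47.501464219447044, 'cx': 256.2652734045139, 'cy': 196.35462332596714, 'extrinsics': array([[ 0.58830267,  0.44265347, -0.67672585,  1.36325675],
       [ 0.80863654, -0.31931457,  0.49411047, -0.61563642],
       [ 0.00263129, -0.83791176, -0.54579938,  0.74590685],
       [ 0.        ,  0.        ,  0.        ,  1.        ]])}
wrist {'fovy': 70.0536616806963, 'cx': 252.70087486627227, 'cy': 188.9997403333638, 'hand_eye': array([[-1.49660287e-04, -9.62456005e-01, -2.71437682e-01,
         6.80950860e-02],
       [ 9.99999987e-01, -1.60931730e-04,  1.92656568e-05,
        -8.91062689e-04],
       [-6.22252829e-05, -2.71437676e-01,  9.62456017e-01,
        -1.65205147e-01],
       [ 0.00000000e+00,  0.00000000e+00,  0.00000000e+00,
         1.00000000e+00]])}
```

View pics/top0.png

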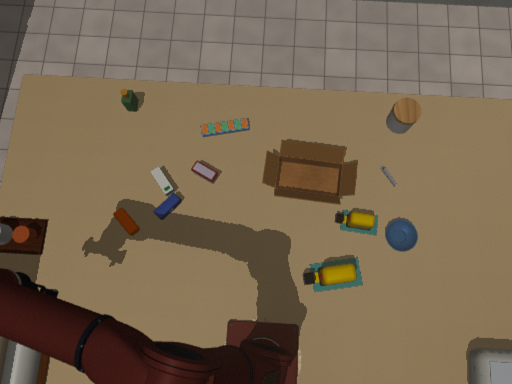

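View pics/scene0.png

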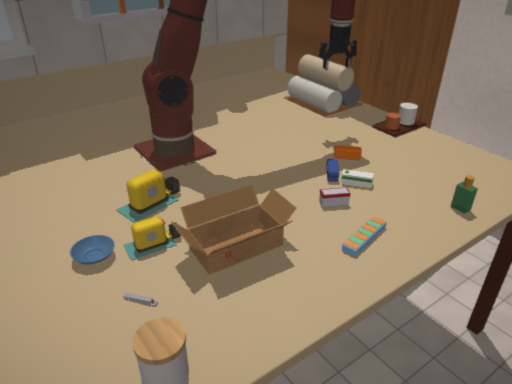

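Top view: cream carton with green band (162,180), plaster tin with red and aluminium (205,171), dark-blue lens case (168,206), and an orange look-alike (126,221). There are two tapes, one at (357,221) right by the carton and a larger one at (337,275). I'll enlarge this and measure it.

```bash
python3 - <<'E'
from h import *
im=cv2.imread('pics/top0.png'); c=im[95:300,95:415]
cv2.imwrite('pics/crop0.png',cv2.resize(c,None,fx=2.5,fy=2.5,interpolation=cv2.INTER_CUBIC))
C=cam('top')
hsv=cv2.cvtColor(im,cv2.COLOR_BGR2HSV)
def m(name,lo,hi,z,box):
    k=cv2.inRange(hsv,lo,hi); x0,x1,y0,y1=box; w=np.zeros_like(k); w[y0:y1,x0:x1]=k[y0:y1,x0:x1]
    for ct in cv2.findContours(w,0,1)[0]:
        if cv2.contourArea(ct)>25:
            r=cv2.minAreaRect(ct); b=cv2.boxPoints(r); P=np.array([ray(C,p,z) for p in b])
            e=P[1]-P[0];f=P[2]-P[1]; l=e if np.hypot(*e[:2])>np.hypot(*f[:2]) else f
            print(name,np.round(r[0]),np.round(P.mean(0),3),'size',np.round([np.linalg.norm(e),np.linalg.norm(f)],3),'yaw',round(np.degrees(np.arctan2(l[1],l[0])),0))
m('yellow',(20,180,120),(32,255,255),.07,(290,400,190,310))
m('blue',(105,120,40),(130,255,255),.04,(140,200,180,230))
m('white',(0,0,150),(180,70,255),.04,(140,230,150,200))
m('orange',(0,200,60),(15,255,255),.04,(105,145,200,240))
m('teal',(75,60,60),(100,255,255),.0,(300,390,190,310))
# carton corners approx
for uv in [(279,157),(340,160),(337,197),(277,192)]: print(uv,np.round(ray(C,uv,.062),3))
E
```

```text
yellow [339. 274.] [ 0.28  -0.233  0.07 ] size [0.103 0.051] yaw -79.0
yellow [362. 219.] [ 0.461 -0.306  0.07 ] size [0.038 0.076] yaw -95.0
blue [167. 205.] [0.476 0.347 0.04 ] size [0.087 0.032] yaw -40.0
white [161. 180.] [0.562 0.376 0.04 ] size [0.033 0.096] yaw -143.0
orange [126. 221.] [0.413 0.477 0.04 ] size [0.038 0.101] yaw -135.0
teal [336. 274.] [ 0.281 -0.234  0.   ] size [0.165 0.09 ] yaw -79.0
teal [359. 224.] [ 0.454 -0.31   0.   ] size [0.124 0.066] yaw -87.0
(279, 157) [ 0.66  -0.023  0.062]
(340, 160) [ 0.661 -0.231  0.062]
(337, 197) [ 0.532 -0.223  0.062]
(277, 192) [ 0.537 -0.022  0.062]
```

View pics/crop0.png

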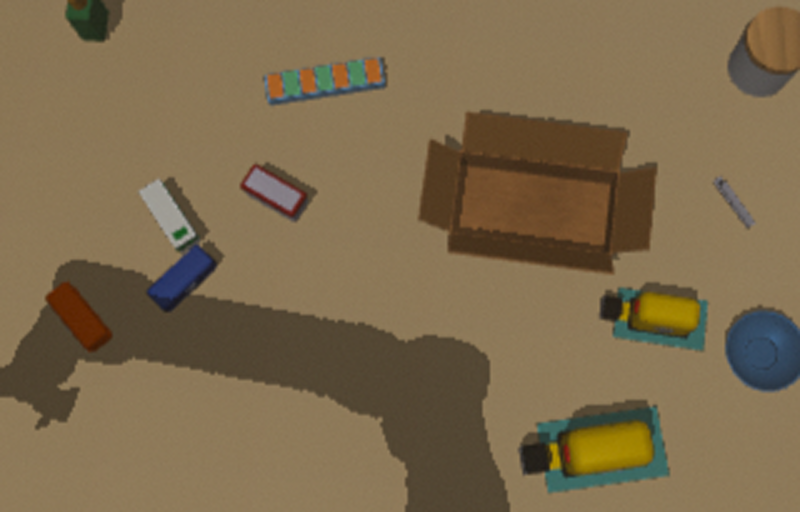

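The small tape measures about 76 x 38 mm at the top and the other 103 x 51 mm. The small one, beside the carton's near side, fits 82 x 44. The packs are cream, tin and blue lens case; the orange one is a decoy. Next, wrist surveys.

```bash
cat >> h.py <<'E'
def go(p,yaw=None):
    """shift in tool axes (m) and turn about tool z (deg) to reach world p, tool-y yaw (deg, mod 180)"""
    s=readout.state(); M=R.from_quat(s['tool_rot']).as_matrix()
    d=M.T@(np.array(p)-s['tcp_pos']); y0=np.degrees(np.arctan2(M[1,1],M[0,1])); t=0
    if yaw is not None: t=-((yaw-y0+90)%180-90)
    print('tcp',np.round(s['tcp_pos'],4),'toolz',np.round(M[:,2],3),'yaw',round(y0,1),'shift',np.round(d,4),'turn z',round(t,1),'t',round(s['t'],2),'q7',round(s['joint_pos'][6],2),'F',np.round(s['contact_force'],1),'gap',round(s['finger_gap'],4))
E
python3 -c "
from h import *
go((.53,.35,.27),90)"
```

```text
tcp [0.1875 0.6219 0.2076] toolz [-0.    -0.001 -1.   ] yaw 73.2 shift [-0.4064 -0.1616 -0.0621] turn z -16.8 t 0.1 q7 -0.06 F [0.1 0.4 0.1] gap 0.0852
```

```bash
python3 -m creep '[[-1,-0.05,-0.02,-0.04,0,0,-5],[-1,-0.10,-0.04,-0.06,0,0,-10],[-1,-0.16,-0.063,-0.062,0,0,-17],[-1,-0.22,-0.086,-0.062,0,0,-17],[-1,-0.28,-0.11,-0.062,0,0,-17],[-1,-0.34,-0.134,-0.062,0,0,-17],[-1,-0.38,-0.152,-0.062,0,0,-17],[-1,-0.406,-0.162,-0.062,0,0,-17],[-1,-0.406,-0.162,-0.062,0,0,-17],[-1,-0.406,-0.162,-0.062,0,0,-17]]'; python3 - <<'E'
from h import *
s,im=grab('wrist','w1.png'); go((.59,-.15,.36),90)
E
```

```text
t: 1.35
tcp_pos: [0.5287, 0.3508, 0.27]
tool_rot: [-0.002, 1.0, 0.0, -0.001]
contact_force: [-0.9, -0.1, 0.5]
finger_gap: 0.0856
tcp [0.5284 0.3513 0.2701] toolz [-0.001  0.    -1.   ] yaw 90.3 shift [-0.0586 -0.5016 -0.09  ] turn z 0.3 t 1.4 q7 0.97 F [-0.5  0.1 -0.5] gap 0.085
```

View pics/w1.png

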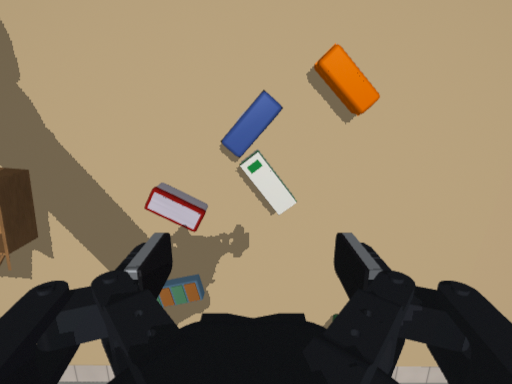

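The wrist view shows lens case (252,124), cream (268,183), tin (176,209), orange decoy (347,80). Masks next, and at the same time I'll move over the carton.

```bash
cat >> h.py <<'E'
PK=dict(lens=((105,120,60),(130,255,255),.040,.096,.037),cream=((0,0,170),(180,60,255),.038,.098,.034),tin=((170,120,50),(180,255,255),.044,.086,.038))
def packs(im,s,name='wrist',box=(0,512,0,300)):
    C=cam(name,s); hsv=cv2.cvtColor(im,cv2.COLOR_RGB2HSV); out={}
    for n,(lo,hi,z,L,W) in PK.items():
        k=cv2.inRange(hsv,lo,hi)
        if n=='tin': k|=cv2.inRange(hsv,(0,120,50),(4,255,255))
        m=np.zeros_like(k); m[box[2]:box[3],box[0]:box[1]]=k[box[2]:box[3],box[0]:box[1]]
        for ct in cv2.findContours(m,0,1)[0]:
            if cv2.contourArea(ct)<150: continue
            ct=cv2.convexHull(ct)
            P=np.array([ray(C,p,z)[:2] for p in ct[:,0].astype(float)],np.float32)
            (c,(a,b),th)=cv2.minAreaRect(P*1000); th=th if a>b else th+90
            print(n,'px',np.round(cv2.minAreaRect(ct)[0]),'pos',np.round(np.array(c)/1000,4),'size',round(max(a,b)),round(min(a,b)),'yaw',round((th+90)%180-90,1))
E
python3 - <<'E'
from h import *
s=readout.state(); im=cv2.cvtColor(cv2.imread('pics/w1.png'),4); packs(im,s)
E
python3 -m creep '[[-1,-0.007,-0.06,-0.03],[-1,-0.014,-0.12,-0.06]]' 2>&1 | tail -1
python3 -m creep '[[-1,-0.007,-0.06,-0.03,0,0,0],[-1,-0.014,-0.12,-0.06,0,0,0],[-1,-0.021,-0.18,-0.09,0,0,0],[-1,-0.028,-0.24,-0.09,0,0,0],[-1,-0.035,-0.30,-0.09,0,0,0],[-1,-0.042,-0.36,-0.09,0,0,0],[-1,-0.049,-0.42,-0.09,0,0,0],[-1,-0.055,-0.47,-0.09,0,0,0],[-1,-0.058,-0.50,-0.09,0,0,0],[-1,-0.058,-0.50,-0.09,0,0,0]]'; python3 - <<'E'
from h import *
s,im=grab('wrist','w2.png'); go((.59,-.15,.36),90)
E
```

```text
lens px [251. 124.] pos [0.4775 0.3473] size 93 35 yaw -40.9
cream px [173. 210.] pos [0.6072 0.2288] size 77 29 yaw 62.6
cream px [268. 184.] pos [0.565  0.3743] size 98 34 yaw 37.9
tin px [174. 209.] pos [0.6027 0.2325] size 84 40 yaw 62.6
invalid input
t: 2.65
tcp_pos: [0.5892, -0.1514, 0.3603]
tool_rot: [-0.001, 1.0, -0.0, -0.0]
contact_force: [1.2, 1.2, -0.3]
finger_gap: 0.0856
tcp [ 0.5895 -0.1492  0.3603] toolz [-0.  0. -1.] yaw 90.2 shift [-0.0005 -0.0008  0.0003] turn z 0.2 t 2.7 q7 1.85 F [ 0.9  0.4 -0.6] gap 0.0853
```

View pics/w2.png

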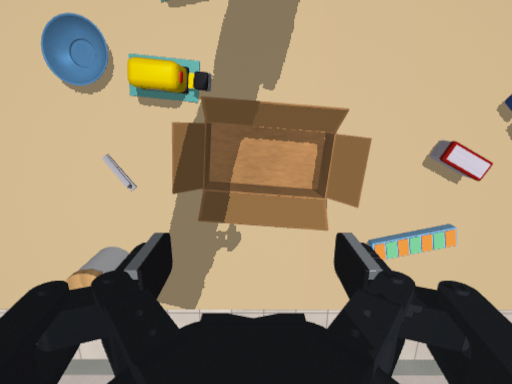

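```bash
python3 - <<'E'
from h import *
im=cv2.imread('pics/w2.png')[45:235,120:380]
cv2.imwrite('pics/crop2.png',cv2.resize(im,None,fx=3,fy=3,interpolation=cv2.INTER_CUBIC))
E
```

```text
(no output)
```

View pics/crop2.png

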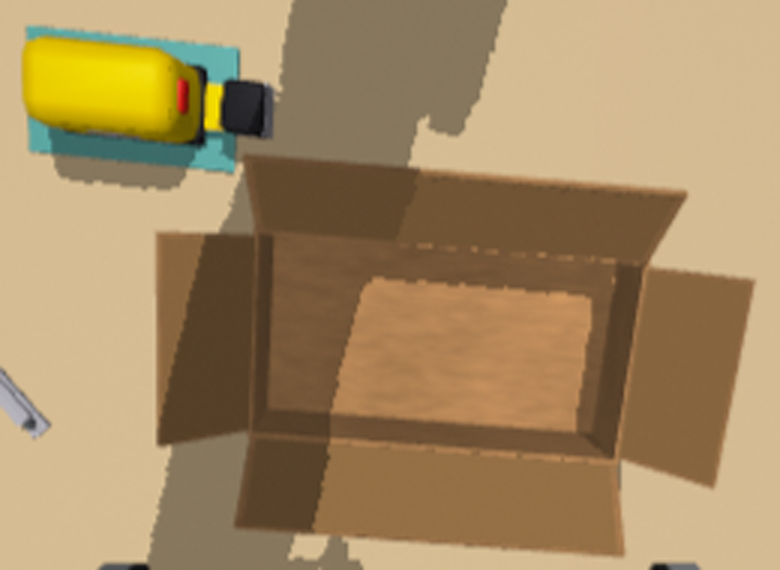

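```bash
python3 - <<'E'
from h import *
s=readout.state(); C=cam('wrist',s)
def P(u,v,z): return ray(C,(120+u/3,45+v/3),z)
c=[P(256,234,.0635),P(252,434,.0635),P(643,265,.0635),P(617,457,.0635)]
for p in c: print(np.round(p,4))
print('sides',[round(np.linalg.norm(c[i]-c[j]),4) for i,j in((0,1),(2,3),(0,2),(1,3))])
y=(c[2]-c[0])+(c[3]-c[1]); th=np.arctan2(y[1],y[0])-np.pi/2; ct=np.mean(c,0)
print('centre',ct.round(4),'yaw',np.degrees(th))
h=[P(267,84,.036),P(265,138,.036)]; print('hook edge',np.round(h,4))
Rm=np.array([[np.cos(th),-np.sin(th)],[np.sin(th),np.cos(th)]])
print('hook in carton frame',[(Rm.T@(q-ct)[:2]).round(4) for q in h])
for z in (.005,.003):
  f=[P(271,408,z),P(580,432,z)];print('floor',[ (Rm.T@(q-ct)[:2]).round(4) for q in f])
for n,q in dict(nearL=P(245,157,.11),nearR=P(686,191,.11),farL=P(235,525,.11),farR=P(622,553,.11),eR1=P(157,233,.11),eR2=P(160,444,.11),eL1=P(753,281,.11),eL2=P(716,487,.11)).items(): print(n,(Rm.T@(q-ct)[:2]).round(4))
packs(cv2.cvtColor(cv2.imread('pics/w2.png'),4),s)
E
```

```text
[ 0.5392 -0.228   0.0635]
[ 0.6529 -0.2353  0.0635]
[ 0.555  -0.0149  0.0635]
[ 0.6662 -0.0208  0.0635]
sides [np.float64(0.114), np.float64(0.1114), np.float64(0.2137), np.float64(0.2148)]
centre [ 0.6033 -0.1247  0.0635] yaw -3.9087026727172565
hook edge [[ 0.4595 -0.223   0.036 ]
 [ 0.4877 -0.2253  0.036 ]]
hook in carton frame [array([-0.1368, -0.1079]), array([-0.1085, -0.1082])]
floor [array([ 0.0558, -0.1045]), array([0.0575, 0.0988])]
floor [array([ 0.0563, -0.1048]), array([0.058 , 0.0993])]
nearL [-0.0949 -0.1059]
nearR [-0.0946  0.1079]
farL [ 0.0952 -0.1073]
farR [0.0965 0.1046]
eR1 [-0.0563 -0.1483]
eR2 [ 0.0521 -0.1475]
eL1 [-0.0543  0.1485]
eL2 [0.0549 0.1493]
cream px [115. 171.] pos [ 0.6251 -0.3996] size 66 12 yaw 32.4
cream px [468. 161.] pos [0.6057 0.2375] size 77 29 yaw 62.8
tin px [466. 161.] pos [0.6037 0.2283] size 90 38 yaw 62.7
```

Carton centre (0.603,-0.125), yaw -3.9°. Its sides measure 114 and 214 as specified, and the hook is 62.6 mm from the side as described, so this is the right tape. First pick: cream carton.

```bash
python3 -m creep '[[-1,0.003,0.06,0.02,0,0,-5],[-1,0.006,0.12,0.04,0,0,-13],[-1,0.009,0.18,0.06,0,0,-21],[-1,0.012,0.24,0.10,0,0,-30],[-1,0.015,0.30,0.14,0,0,-37.7],[-1,0.018,0.36,0.18,0,0,-37.7],[-1,0.021,0.42,0.22,0,0,-37.7],[-1,0.024,0.48,0.24,0,0,-37.7],[-1,0.024,0.523,0.24,0,0,-37.7],[-1,0.024,0.523,0.24,0,0,-37.7]]'; python3 - <<'E'
from h import *
s,im=grab('wrist','w3.png'); packs(im,s,box=(0,512,0,384)); go((.565,.374,.008),127.9)
E
```

```text
t: 3.95
tcp_pos: [0.5587, 0.3807, 0.1188]
tool_rot: [-0.329, 0.944, 0.001, -0.001]
contact_force: [-0.8, -0.7, 1.0]
finger_gap: 0.0856
lens px [282.  93.] pos [0.4787 0.3466] size 92 35 yaw -40.9
cream px [244. 186.] pos [0.5646 0.3737] size 98 34 yaw 37.8
cream px [ 81. 125.] pos [0.6076 0.2277] size 78 29 yaw 62.5
tin px [ 84. 124.] pos [0.6026 0.2327] size 85 41 yaw 62.6
tcp [0.559  0.381  0.1187] toolz [-0.003  0.002 -1.   ] yaw 128.5 shift [-0.0004 -0.0096  0.1107] turn z 0.6 t 4.0 q7 1.65 F [-1.5  2.2 -0.9] gap 0.0857
```

```bash
python3 -m creep '[[-1,0,-0.009,0.05,0,0,0.6],[-1,0,-0.009,0.095,0,0,0.6],[-1,0,-0.009,0.111,0,0,0.6],[-1,0,-0.009,0.111,0,0,0.6],[1,0,-0.009,0.111,0,0,0.6],[1,0,-0.009,0.111,0,0,0.6],[1,0,-0.009,0.111,0,0,0.6],[1,0,-0.009,0.111,0,0,0.6],[1,0,-0.009,0.03,0,0,0.6],[1,0,-0.009,-0.03,0,0,0.6]]' 40; python3 -c "
from h import *
go((.599,-.187,.16),86.1)"
```

```text
t: 5.25
tcp_pos: [0.5685, 0.3656, 0.1356]
tool_rot: [-0.32, 0.947, -0.0, -0.001]
contact_force: [0.8, 0.7, -0.8]
finger_gap: 0.0321
tcp [0.5685 0.3656 0.1356] toolz [-0.001 -0.001 -1.   ] yaw 127.3 shift [ 0.3108 -0.4579 -0.0238] turn z 41.2 t 5.25 q7 1.65 F [ 0.8  0.7 -0.8] gap 0.0321
```

```bash
python3 -m creep '[[1,0,0,-0.025,0,0,0],[1,0,0,-0.025,0,0,0],[1,0,0,-0.025,0,0,0]]'; python3 - <<'E'
from h import *
go((.599,-.187,.16),86.1)
s,im=grab('wrist','w4.png'); packs(im,s,box=(0,512,0,384)); go((.599,-.187,.16),86.1)
E
```

```text
t: 5.62
tcp_pos: [0.5683, 0.3656, 0.158]
tool_rot: [-0.32, 0.947, -0.0, -0.001]
contact_force: [-0.5, 0.3, -1.7]
finger_gap: 0.0323
tcp [0.5683 0.3656 0.158 ] toolz [-0.002 -0.001 -1.   ] yaw 127.3 shift [ 0.3107 -0.4581 -0.0015] turn z 41.2 t 5.62 q7 1.65 F [-0.5  0.3 -1.7] gap 0.0323
lens px [294.  97.] pos [0.4788 0.3464] size 93 35 yaw -40.9
cream px [252. 296.] pos [0.6855 0.4532] size 69 55 yaw -51.1
cream px [253. 194.] pos [0.5842 0.3765] size 92 70 yaw 37.3
cream px [123. 128.] pos [0.6071 0.2283] size 78 29 yaw 62.5
tin px [125. 127.] pos [0.6029 0.2321] size 84 40 yaw 62.6
tcp [0.5681 0.3655 0.1575] toolz [-0.002 -0.002 -1.   ] yaw 127.3 shift [ 0.3105 -0.4581 -0.0016] turn z 41.2 t 5.67 q7 1.65 F [-0.4 -0.1 -1.3] gap 0.0324
```

View pics/w4.png

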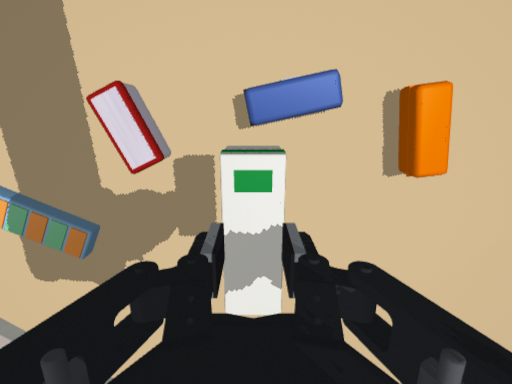

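```bash
python3 - <<'E'
from h import *
s=readout.state(); C=cam('wrist',s); M=R.from_quat(s['tool_rot']).as_matrix()
for z in (.18,.188,.195):
  a=ray(C,(253,152),z);b=ray(C,(253,313),z); print(z,np.linalg.norm(a-b),M.T@((a+b)/2-s['tcp_pos']))
E
```

```text
0.18 0.0998408427830203 [-0.00102362 -0.00095582 -0.02253564]
0.188 0.0942503953957782 [ 0.00290539 -0.00096765 -0.03052425]
0.195 0.08935875393194133 [ 0.00634328 -0.000978   -0.03751429]
```

```bash
python3 -m creep '[[1,0.033,-0.048,-0.01,0,0,5],[1,0.066,-0.097,-0.02,0,0,10],[1,0.10,-0.147,-0.02,0,0,18],[1,0.133,-0.196,-0.02,0,0,26],[1,0.166,-0.245,-0.02,0,0,34],[1,0.20,-0.295,-0.02,0,0,41.2],[1,0.233,-0.344,-0.02,0,0,41.2],[1,0.266,-0.393,-0.02,0,0,41.2],[1,0.295,-0.436,-0.01,0,0,41.2],[1,0.3105,-0.458,0,0,0,41.2]]'; python3 -m creep '[[1,0,0,0,0,0,0],[1,0,0,0,0,0,0]]' ; python3 - <<'E'
from h import *
go((.599,-.187,.017),86.1)
E
```

```text
t: 6.92
tcp_pos: [0.5983, -0.1901, 0.1577]
tool_rot: [0.036, 0.999, -0.001, -0.001]
contact_force: [-0.2, 1.0, -1.1]
finger_gap: 0.0321
t: 7.18
tcp_pos: [0.5995, -0.1853, 0.1585]
tool_rot: [0.033, 0.999, 0.0, -0.001]
contact_force: [0.1, 1.7, -0.7]
finger_gap: 0.0319
tcp [ 0.5995 -0.1853  0.1585] toolz [-0.002  0.001 -1.   ] yaw 86.2 shift [ 0.0002 -0.0018  0.1415] turn z 0.1 t 7.17 q7 1.89 F [ 0.1  1.7 -0.7] gap 0.0319
```

```bash
python3 -m creep '[[1,0,-0.002,0.05,0,0,0],[1,0,-0.002,0.10,0,0,0],[1,0,-0.002,0.13,0,0,0],[1,0,-0.002,0.139,0,0,0],[1,0,-0.002,0.1415,0,0,0],[1,0,-0.002,0.1415,0,0,0]]'; python3 -m creep '[[-0.2,0,0,0,0,0,0],[-0.2,0,0,0,0,0,0],[-0.2,0,0,-0.04,0,0,0],[-0.2,0,0,-0.1,0,0,0],[-0.2,0,0,-0.14,0,0,0],[-0.2,0,0,-0.14,0,0,0]]'; python3 - <<'E'
from h import *
go((.478,.347,.12),49.1)
E
```

```text
t: 7.92
tcp_pos: [0.6007, -0.1884, 0.0193]
tool_rot: [0.034, 0.999, -0.0, 0.001]
contact_force: [0.8, -0.1, -0.9]
finger_gap: 0.0322
t: 8.68
tcp_pos: [0.6017, -0.1893, 0.1621]
tool_rot: [0.034, 0.999, -0.0, 0.003]
contact_force: [-0.7, 0.6, -0.6]
finger_gap: 0.0514
tcp [ 0.6017 -0.1893  0.1621] toolz [ 0.007 -0.001 -1.   ] yaw 86.1 shift [0.1601 0.5267 0.0408] turn z 37.0 t 8.68 q7 1.9 F [-0.7  0.6 -0.6] gap 0.0514
```

```bash
python3 -m creep '[[-0.2,0.016,0.055,0,0,0,3],[-0.5,0.033,0.11,0,0,0,8],[-1,0.05,0.165,0,0,0,13],[-1,0.067,0.22,0,0,0,18],[-1,0.084,0.275,0,0,0,24],[-1,0.1,0.33,0,0,0,30],[-1,0.117,0.385,0,0,0,37],[-1,0.134,0.44,0.01,0,0,37],[-1,0.15,0.49,0.03,0,0,37],[-1,0.16,0.527,0.04,0,0,37]]'; python3 -m creep '[[-1,0,0,0,0,0,0],[-1,0,0,0,0,0,0]]' ; python3 - <<'E'
from h import *
s,im=grab('wrist','w5.png'); packs(im,s,box=(0,512,0,384)); go((.478,.347,.008),49.1)
E
```

```text
t: 9.93
tcp_pos: [0.4735, 0.3502, 0.1159]
tool_rot: [0.348, 0.937, -0.001, -0.001]
contact_force: [0.5, -1.1, -0.0]
finger_gap: 0.0851
t: 10.18
tcp_pos: [0.4758, 0.3471, 0.1174]
tool_rot: [0.349, 0.937, -0.001, 0.0]
contact_force: [-0.2, -0.6, -0.8]
finger_gap: 0.0852
lens px [255. 185.] pos [0.476  0.3486] size 93 35 yaw -41.0
tcp [0.4762 0.3467 0.1178] toolz [ 0.    -0.001 -1.   ] yaw 49.0 shift [-0.0011  0.0015  0.1098] turn z -0.1 t 10.22 q7 0.24 F [ 0.  -0.4  0.6] gap 0.0853
```

```bash
python3 -m creep '[[-1,0,0.001,0.05,0,0,0],[-1,0,0.001,0.095,0,0,0],[-1,0,0.001,0.109,0,0,0],[-1,0,0.001,0.109,0,0,0],[1,0,0.001,0.109,0,0,0],[1,0,0.001,0.109,0,0,0],[1,0,0.001,0.109,0,0,0],[1,0,0.001,0.109,0,0,0],[1,0,0.001,0.03,0,0,0],[1,0,0.001,-0.045,0,0,0]]'; python3 -m creep '[[1,0,0,0,0,0,0],[1,0,0,0,0,0,0]]' ;python3 -c "
from h import *
go((.603,-.125,.16),86.1)"
```

```text
t: 11.48
tcp_pos: [0.4758, 0.3485, 0.1353]
tool_rot: [0.349, 0.937, -0.001, -0.0]
contact_force: [1.1, 1.0, -0.2]
finger_gap: 0.0353
t: 11.72
tcp_pos: [0.4759, 0.3489, 0.1337]
tool_rot: [0.349, 0.937, 0.0, -0.0]
contact_force: [-0.4, 0.5, -2.2]
finger_gap: 0.0356
tcp [0.4759 0.3489 0.1337] toolz [-0.  0. -1.] yaw 49.1 shift [-0.4061 -0.2753 -0.0264] turn z -37.0 t 11.72 q7 0.23 F [-0.4  0.5 -2.2] gap 0.0356
```

```bash
python3 -m creep '[[1,-0.04,-0.027,-0.03,0,0,-4],[1,-0.09,-0.061,-0.035,0,0,-9],[1,-0.14,-0.095,-0.035,0,0,-15],[1,-0.19,-0.129,-0.035,0,0,-22],[1,-0.24,-0.163,-0.035,0,0,-29],[1,-0.29,-0.197,-0.035,0,0,-37],[1,-0.34,-0.23,-0.035,0,0,-37],[1,-0.38,-0.258,-0.026,0,0,-37],[1,-0.406,-0.275,-0.026,0,0,-37],[1,-0.406,-0.275,-0.026,0,0,-37]]'; python3 -m creep '[[1,0,0,0,0,0,0],[1,0,0,0,0,0,0]]' ; python3 - <<'E'
from h import *
s,im=grab('wrist','w6.png');go((.603,-.125,.013),86.1)
E
```

```text
t: 12.98
tcp_pos: [0.602, -0.128, 0.1578]
tool_rot: [0.036, 0.999, -0.001, -0.002]
contact_force: [-0.2, 0.6, -0.9]
finger_gap: 0.0355
t: 13.22
tcp_pos: [0.6031, -0.1231, 0.1593]
tool_rot: [0.033, 0.999, 0.0, -0.001]
contact_force: [-0.1, -0.3, 0.3]
finger_gap: 0.0358
tcp [ 0.6032 -0.1232  0.1596] toolz [-0.001  0.001 -1.   ] yaw 86.2 shift [-0.     -0.0019  0.1466] turn z 0.1 t 13.28 q7 1.79 F [ 0.  -0.5 -0.7] gap 0.036
```

View pics/w6.png

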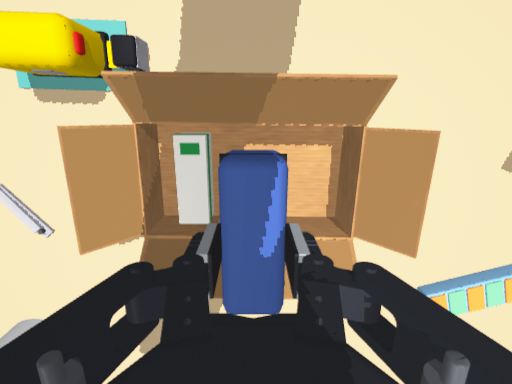

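Lens case held; cream lies flat at the right-hand end of the carton (195,178). Lowering.

```bash
python3 -m creep '[[1,0,-0.002,0.05,0,0,0],[1,0,-0.002,0.10,0,0,0],[1,0,-0.002,0.135,0,0,0],[1,0,-0.002,0.145,0,0,0],[1,0,-0.002,0.146,0,0,0],[1,0,-0.002,0.146,0,0,0]]'; python3 -m creep '[[-0.2,0,0,0,0,0,0],[-0.2,0,0,0,0,0,0],[-0.2,0,0,-0.04,0,0,0],[-0.2,0,0,-0.1,0,0,0],[-0.2,0,0,-0.14,0,0,0],[-0.2,0,0,-0.14,0,0,0]]'; python3 - <<'E'
from h import *
go((.603,.232,.12),152.6)
E
```

```text
t: 14.02
tcp_pos: [0.6042, -0.1265, 0.0152]
tool_rot: [0.034, 0.999, -0.0, 0.001]
contact_force: [-0.1, -0.5, -0.6]
finger_gap: 0.0352
t: 14.78
tcp_pos: [0.6053, -0.1273, 0.1579]
tool_rot: [0.034, 0.999, 0.0, 0.003]
contact_force: [-0.6, -0.5, 0.1]
finger_gap: 0.0512
tcp [ 0.6053 -0.1273  0.1579] toolz [ 0.007 -0.    -1.   ] yaw 86.1 shift [0.0269 0.3583 0.0378] turn z -66.5 t 14.78 q7 1.8 F [-0.6 -0.5  0.1] gap 0.0512
```

```bash
python3 -m creep '[[-0.2,0.004,0.05,0,0,0,-8],[-0.5,0.008,0.10,0,0,0,-17],[-1,0.012,0.16,0,0,0,-26],[-1,0.016,0.22,0,0,0,-35],[-1,0.02,0.28,0,0,0,-44],[-1,0.024,0.33,0.02,0,0,-53],[-1,0.027,0.358,0.038,0,0,-61],[-1,0.027,0.358,0.038,0,0,-66.5],[-1,0.027,0.358,0.038,0,0,-66.5],[-1,0.027,0.358,0.038,0,0,-66.5]]'; python3 - <<'E'
from h import *
s,im=grab('wrist','w7.png'); packs(im,s,box=(0,512,0,384)); go((.603,.232,.008),152.6)
E
```

```text
t: 16.02
tcp_pos: [0.6006, 0.2315, 0.1157]
tool_rot: [-0.518, 0.855, -0.0, -0.0]
contact_force: [1.1, -0.5, 0.2]
finger_gap: 0.0857
cream px [248. 191.] pos [0.6062 0.2314] size 77 29 yaw 62.4
tin px [248. 189.] pos [0.6043 0.2287] size 84 38 yaw 62.6
tcp [0.6007 0.2316 0.1159] toolz [ 0. -0. -1.] yaw 152.5 shift [-0.0015 -0.0019  0.1079] turn z -0.1 t 16.07 q7 2.3 F [ 0.2 -1.2 -0.5] gap 0.0855
```

```bash
python3 -m creep '[[-1,0,-0.003,0.05,0,0,0],[-1,0,-0.003,0.095,0,0,0],[-1,0,-0.003,0.107,0,0,0],[-1,0,-0.003,0.107,0,0,0],[1,0,-0.003,0.107,0,0,0],[1,0,-0.003,0.107,0,0,0],[1,0,-0.003,0.107,0,0,0],[1,0,-0.003,0.107,0,0,0],[1,0,-0.003,0.05,0,0,0],[1,0,-0.003,-0.01,0,0,0]]'; python3 -m creep '[[1,0,0,-0.03,0,0,0],[1,0,0,-0.03,0,0,0]]' ;python3 -c "
from h import *
go((.607,-.063,.16),86.1)"
```

```text
t: 17.32
tcp_pos: [0.6023, 0.2306, 0.1266]
tool_rot: [-0.52, 0.854, 0.0, -0.001]
contact_force: [1.2, 1.5, -1.0]
finger_gap: 0.0369
t: 17.58
tcp_pos: [0.6046, 0.2315, 0.1592]
tool_rot: [-0.52, 0.854, -0.0, 0.003]
contact_force: [0.1, -0.5, -2.0]
finger_gap: 0.037
tcp [0.6046 0.2315 0.1592] toolz [ 0.005  0.002 -1.   ] yaw 152.6 shift [ 0.2604 -0.1376 -0.0015] turn z 66.5 t 17.57 q7 2.3 F [ 0.1 -0.5 -2. ] gap 0.037
```

```bash
python3 -m creep '[[1,0.045,-0.024,-0.01,0,0,8],[1,0.09,-0.048,-0.01,0,0,17],[1,0.14,-0.074,-0.01,0,0,26],[1,0.19,-0.1,-0.01,0,0,35],[1,0.23,-0.122,-0.01,0,0,44],[1,0.2604,-0.1376,0,0,0,53],[1,0.2604,-0.1376,0,0,0,61],[1,0.2604,-0.1376,0,0,0,66.5],[1,0.2604,-0.1376,0,0,0,66.5],[1,0.2604,-0.1376,0,0,0,66.5]]'; python3 - <<'E'
from h import *
s,im=grab('wrist','w8.png');go((.607,-.063,.0135),86.1)
E
```

```text
t: 18.82
tcp_pos: [0.6051, -0.0634, 0.1552]
tool_rot: [0.033, 0.999, -0.0, -0.001]
contact_force: [-0.7, 0.5, -0.7]
finger_gap: 0.0367
tcp [ 0.6053 -0.0634  0.1554] toolz [-0.001 -0.    -1.   ] yaw 86.2 shift [-0.0018  0.0006  0.1419] turn z 0.1 t 18.88 q7 1.68 F [-0.1  0.5 -0.2] gap 0.0367
```

View pics/w8.png

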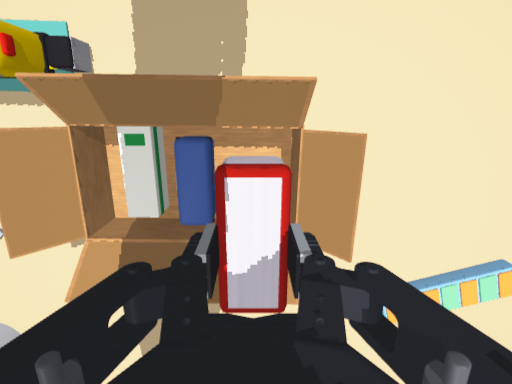

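Both packs lie flat and the tin is held over the left slot. Placing it, then moving outside the left end flap.

```bash
python3 -m creep '[[1,-0.001,0.001,0.05,0,0,0],[1,-0.001,0.001,0.10,0,0,0],[1,-0.001,0.001,0.13,0,0,0],[1,-0.001,0.001,0.141,0,0,0],[1,-0.001,0.001,0.1415,0,0,0],[1,-0.001,0.001,0.1415,0,0,0]]'; python3 -m creep '[[-0.25,0,0,0,0,0,0],[-0.25,0,0,0,0,0,0],[-0.25,0,0,-0.04,0,0,0],[-0.25,0,0,-0.1,0,0,0],[-0.25,0,0,-0.16,0,0,0],[1,0,0.06,-0.16,0,0,0],[1,0,0.115,-0.15,0,0,0],[1,0,0.118,-0.12,0,0,0],[1,0,0.118,-0.10,0,0,0],[1,0,0.118,-0.10,0,0,0]]'; python3 - <<'E'
from h import *
go((.615,.055,.085),86.1)
s,im=grab('wrist','w9.png')
E
```

```text
t: 19.62
tcp_pos: [0.6074, -0.0627, 0.0154]
tool_rot: [0.034, 0.999, 0.0, 0.001]
contact_force: [-0.1, 0.4, -0.5]
finger_gap: 0.0364
t: 20.88
tcp_pos: [0.6135, 0.0537, 0.1131]
tool_rot: [0.035, 0.999, -0.001, -0.001]
contact_force: [0.1, -1.5, 0.4]
finger_gap: -0.0001
tcp [0.6135 0.0537 0.1131] toolz [-0.003 -0.001 -1.   ] yaw 86.0 shift [-0.0014  0.0015  0.0281] turn z -0.1 t 20.88 q7 1.49 F [ 0.1 -1.5  0.4] gap -0.0001
```

View pics/w9.png

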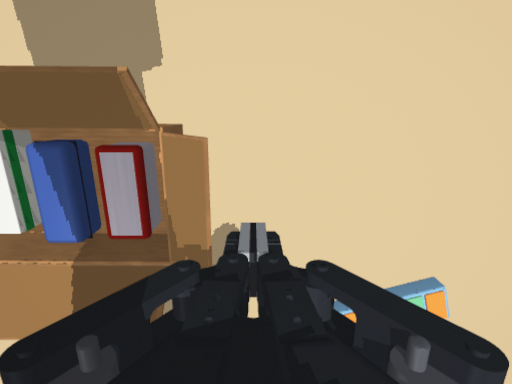

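```bash
python3 -m creep '[[1,-0.001,0,0.028,0,0,0],[1,-0.001,-0.03,0.028,0,0,0],[1,-0.001,-0.05,0.028,0,0,0],[1,-0.001,-0.069,0.026,0,0,0],[1,-0.001,-0.084,0.026,0,0,0],[1,-0.001,-0.097,0.03,0,0,0],[1,-0.001,-0.107,0.038,0,0,0],[1,-0.001,-0.111,0.044,0,0,0],[1,-0.001,-0.111,0.047,0,0,0],[1,-0.001,-0.111,0.047,0,0,0]]'; python3 - <<'E'
from h import *
go((.603,-.125,.063),86.1)
s,im=grab('wrist','w10.png')
E
```

```text
t: 22.18
tcp_pos: [0.608, -0.055, 0.067]
tool_rot: [0.033, 0.999, 0.0, -0.0]
contact_force: [0.7, 0.5, -0.8]
finger_gap: -0.0001
tcp [ 0.608 -0.055  0.067] toolz [-0.001  0.    -1.   ] yaw 86.2 shift [ 0.0003 -0.0702  0.004 ] turn z 0.1 t 22.18 q7 1.71 F [ 0.7  0.5 -0.8] gap -0.0001
```

View pics/w10.png

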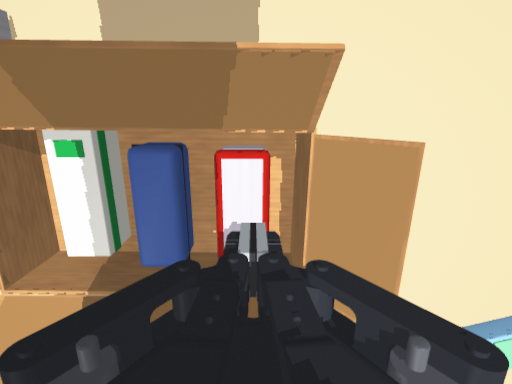

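```bash
python3 - <<'E'
from h import *
s=readout.state(); C=cam('wrist',s); ct=np.array([.603,-.125]); th=np.radians(-3.9)
Rm=np.array([[np.cos(th),-np.sin(th)],[np.sin(th),np.cos(th)]])
for a in np.arange(1.5,2.7,.1):
    out=[]
    for x in(-.056,.056):
        y=.1085-.06*np.cos(a); z=.062+.06*np.sin(a); p=ct+Rm@[x,y]; out+=list(proj(C,(p[0],p[1],z)).round(0))
    print(round(a,1),round(y,3),round(z,3),out)
p=ct+Rm@[-.056,.1085]; print(proj(C,(*p,.062)))
E
```

```text
1.5 0.104 0.122 [np.float64(341.0), np.float64(143.0), np.float64(321.0), np.float64(363.0)]
1.6 0.11 0.122 [np.float64(356.0), np.float64(143.0), np.float64(333.0), np.float64(364.0)]
1.7 0.116 0.121 [np.float64(370.0), np.float64(143.0), np.float64(345.0), np.float64(363.0)]
1.8 0.122 0.12 [np.float64(384.0), np.float64(142.0), np.float64(355.0), np.float64(361.0)]
1.9 0.128 0.119 [np.float64(396.0), np.float64(142.0), np.float64(365.0), np.float64(358.0)]
2.0 0.133 0.117 [np.float64(406.0), np.float64(141.0), np.float64(374.0), np.float64(355.0)]
2.1 0.139 0.114 [np.float64(415.0), np.float64(141.0), np.float64(382.0), np.float64(350.0)]
2.2 0.144 0.111 [np.float64(423.0), np.float64(140.0), np.float64(388.0), np.float64(345.0)]
2.3 0.148 0.107 [np.float64(428.0), np.float64(139.0), np.float64(393.0), np.float64(340.0)]
2.4 0.153 0.103 [np.float64(431.0), np.float64(138.0), np.float64(397.0), np.float64(334.0)]
2.5 0.157 0.098 [np.float64(433.0), np.float64(137.0), np.float64(400.0), np.float64(328.0)]
2.6 0.16 0.093 [np.float64(434.0), np.float64(137.0), np.float64(401.0), np.float64(322.0)]
2.7 0.163 0.088 [np.float64(433.0), np.float64(136.0), np.float64(401.0), np.float64(316.0)]
[317.37165317 132.09121213]
```

```bash
python3 -m creep '[[1,0,0,-0.06,0,0,0],[1,0,0.03,-0.12,0,0,0],[1,0,0.06,-0.18,0,0,0],[1,0,0.06,-0.20,0,0,0],[1,0,0.06,-0.20,0,0,0],[1,0,0.06,-0.20,0,0,0]]'; python3 - <<'E'
from h import *
s,im=grab('wrist','w11.png'); go((.615,.055,.085),86.1)
a=cv2.imread('pics/w9.png'); b=cv2.imread('pics/w11.png')
grab('scene','s11.png'); c=cv2.imread('pics/s11.png')[150:300,150:350]
o=np.hstack([cv2.resize(b,(400,300)),cv2.resize(c,(400,300))]); cv2.imwrite('pics/v11.png',o)
E
```

```text
t: 22.98
tcp_pos: [0.6118, 0.0041, 0.2667]
tool_rot: [0.034, 0.999, -0.0, -0.0]
contact_force: [-0.1, 0.0, 0.1]
finger_gap: -0.0002
tcp [0.6116 0.004  0.2662] toolz [-0.002 -0.    -1.   ] yaw 86.1 shift [-0.0003  0.0512  0.1812] turn z 0.0 t 23.02 q7 1.53 F [ 0.7 -0.4 -0.2] gap -0.0002
```

View pics/v11.png

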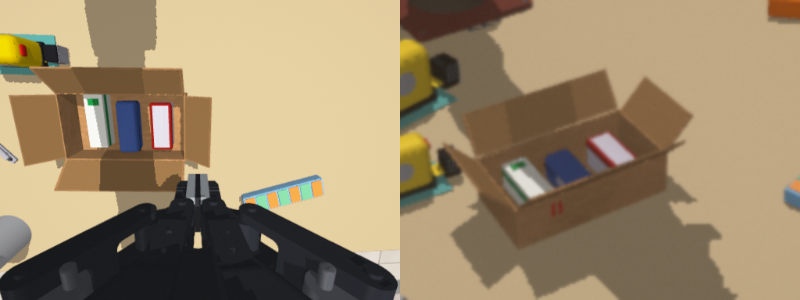

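The end flap is still open, so I'll retry slowly with more overlap, taking pictures at stages and viewing them as one montage.

```bash
python3 -m creep '[[1,0,0.05,0.05,0,0,0],[1,0,0.054,0.11,0,0,0],[1,0,0.054,0.17,0,0,0],[1,0,0.054,0.196,0,0,0],[1,0,0.054,0.196,0,0,0],[1,0,0.044,0.196,0,0,0],[1,0,0.034,0.196,0,0,0],[1,0,0.024,0.196,0,0,0],[1,0,0.014,0.196,0,0,0],[1,0,0.005,0.196,0,0,0]]'; python3 - <<'E'
from h import *
grab('wrist','a1.png');grab('scene','a2.png'); go((.603,-.125,.063),86.1)
E
python3 -m creep '[[1,0,-0.006,-0.005,0,0,0],[1,0,-0.012,-0.01,0,0,0],[1,0,-0.018,-0.012,0,0,0],[1,0,-0.024,-0.014,0,0,0],[1,0,-0.024,-0.014,0,0,0]]'
python3 - <<'E'
from h import *
grab('wrist','a3.png');grab('scene','a4.png'); go((.603,-.125,.063),86.1)
I=[cv2.imread(f'pics/a{i}.png') for i in(1,2,3,4)]
J=[cv2.resize(x if i%2==0 else x[60:285,150:450],(400,300)) for i,x in enumerate(I)]
cv2.imwrite('pics/v12.png',np.vstack([np.hstack(J[:2]),np.hstack(J[2:])]))
E
```

```text
t: 24.32
tcp_pos: [0.617, 0.0241, 0.08]
tool_rot: [0.029, 1.0, 0.01, 0.004]
contact_force: [-19.6, 46.8, 70.4]
finger_gap: -0.0001
tcp [0.6154 0.0127 0.076 ] toolz [ 0.007  0.005 -1.   ] yaw 86.3 shift [ 0.0037 -0.1382  0.0123] turn z 0.2 t 24.43 q7 1.59 F [ 0.2 -0.5  0.6] gap 0.0001
t: 25.05
tcp_pos: [0.6108, -0.0159, 0.0854]
tool_rot: [0.034, 0.999, -0.0, -0.0]
contact_force: [-0.0, 0.3, 0.6]
finger_gap: -0.0
tcp [ 0.6108 -0.0149  0.0852] toolz [-0. -0. -1.] yaw 86.1 shift [ 0.0003 -0.1104  0.0223] turn z 0.0 t 25.15 q7 1.62 F [0.3 0.4 0.4] gap 0.0
```

View pics/v12.png

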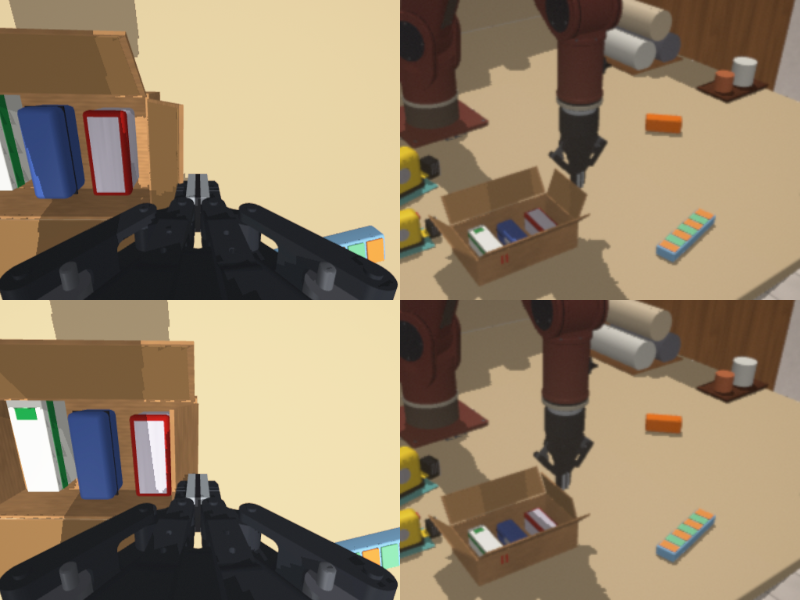

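```bash
python3 -m creep '[[1,0,-0.006,0,0,0,0],[1,0,-0.012,0,0,0,0],[1,0,-0.018,0,0,0,0],[1,0,-0.024,0,0,0,0],[1,0,-0.030,0,0,0,0],[1,0,-0.030,0,0,0,0]]'
python3 - <<'E'
from h import *
grab('wrist','b1.png');grab('scene','b2.png')
E
python3 -m creep '[[1,0,-0.006,0.003,0,0,0],[1,0,-0.010,0.007,0,0,0],[1,0,-0.012,0.012,0,0,0],[1,0,-0.012,0.016,0,0,0],[1,0,-0.012,0.018,0,0,0],[1,0,-0.012,0.018,0,0,0]]'
python3 - <<'E'
from h import *
grab('wrist','b3.png');grab('scene','b4.png'); go((.603,-.125,.063),86.1)
I=[cv2.imread(f'pics/b{i}.png') for i in(1,2,3,4)]
J=[cv2.resize(x if i%2==0 else x[140:290,150:350],(400,300)) for i,x in enumerate(I)]
cv2.imwrite('pics/v13.png',np.vstack([np.hstack(J[:2]),np.hstack(J[2:])]))
E
```

```text
t: 25.9
tcp_pos: [0.6088, -0.0456, 0.0855]
tool_rot: [0.034, 0.999, -0.0, 0.0]
contact_force: [0.0, -0.0, -0.0]
finger_gap: -0.0
t: 26.75
tcp_pos: [0.6079, -0.0566, 0.0672]
tool_rot: [0.034, 0.999, -0.0, -0.0]
contact_force: [0.5, 0.1, -0.3]
finger_gap: 0.0002
tcp [ 0.6081 -0.0566  0.0675] toolz [ 0. -0. -1.] yaw 86.1 shift [ 0.0004 -0.0685  0.0045] turn z 0.0 t 26.85 q7 1.71 F [0.9 0.7 0.4] gap -0.0002
```

View pics/v13.png

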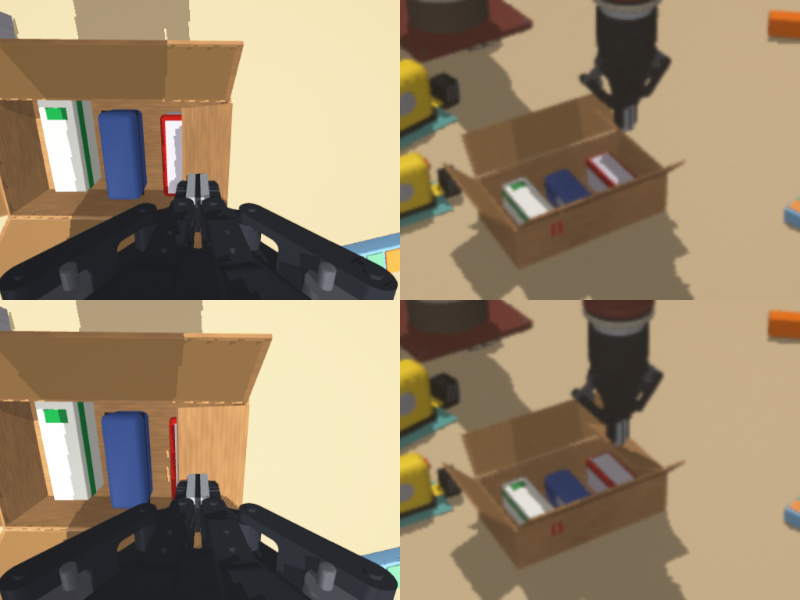

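The slow push works and the left end flap is nearly flat. Pressing it down.

```bash
python3 -m creep '[[1,0,0,0.002,0,0,0],[1,0,0,0.003,0,0,0],[1,0,0,0.004,0,0,0],[1,0,0,0.004,0,0,0]]'; python3 -m creep '[[1,0,0,0.001,0,0,0],[1,0,0,0.002,0,0,0],[1,0,0,0.002,0,0,0]]'
```

```text
t: 27.35
tcp_pos: [0.608, -0.0567, 0.0633]
tool_rot: [0.034, 0.999, -0.0, -0.0]
contact_force: [0.3, 0.5, -0.0]
finger_gap: -0.0002
t: 27.72
tcp_pos: [0.608, -0.0567, 0.0613]
tool_rot: [0.034, 0.999, -0.0, -0.0]
contact_force: [0.2, 0.1, 0.1]
finger_gap: -0.0
```

```bash
python3 -m creep '[[1,0,0,0.001,0,0,0],[1,0,0,0.001,0,0,0]]'; python3 -m creep '[[1,0,0,0.001,0,0,0],[1,0,0,0.001,0,0,0]]'; python3 -m creep '[[1,0,0,0.001,0,0,0],[1,0,0,0.001,0,0,0]]'
```

```text
t: 27.98
tcp_pos: [0.608, -0.0567, 0.0603]
tool_rot: [0.034, 0.999, -0.0, -0.0]
contact_force: [0.9, -0.3, -0.4]
finger_gap: -0.0005
t: 28.22
tcp_pos: [0.608, -0.0567, 0.0594]
tool_rot: [0.034, 0.999, -0.0, -0.0]
contact_force: [0.1, -0.0, -0.9]
finger_gap: 0.0001
t: 28.48
tcp_pos: [0.608, -0.0567, 0.0583]
tool_rot: [0.034, 0.999, -0.0, -0.0]
contact_force: [-0.2, 0.4, -0.5]
finger_gap: -0.0002
```

```bash
cat >> h.py <<'E'
CT=np.array([.603,-.125]); TH=np.radians(-3.9); RM=np.array([[np.cos(TH),-np.sin(TH)],[np.sin(TH),np.cos(TH)]])
def cw(x,y,z): return (*(CT+RM@[x,y]),z)
def prof(im,C,pts):
    """HSV along a list of world points"""
    hsv=cv2.cvtColor(im,cv2.COLOR_RGB2HSV); r=[]
    for p in pts:
        u,v=proj(C,p).round().astype(int); r.append(tuple(int(q) for q in hsv[v,u]) if 0<=u<512 and 0<=v<384 else None)
    return r
E
python3 -m creep '[[1,0,0,-0.05,0,0,0],[1,0,0,-0.11,0,0,0],[1,0,0,-0.15,0,0,0],[1,0,0,-0.15,0,0,0],[1,0,0,-0.15,0,0,0]]'; python3 - <<'E'
from h import *
s,im=grab('wrist','c1.png'); C=cam('wrist',s); go((.603,-.125,.063),86.1)
for x in(-.03,-.01,.02):
    Y=np.arange(.03,.16,.005)
    print(x,[(round(y*1000),)+(p or ()) for y,p in zip(Y,prof(im,C,[cw(x,y,.062) for y in Y]))])
E
```

```text
t: 29.1
tcp_pos: [0.6076, -0.0565, 0.2076]
tool_rot: [0.034, 0.999, 0.0, -0.0]
contact_force: [-0.1, -0.7, -0.3]
finger_gap: 0.0002
tcp [ 0.6073 -0.0565  0.2071] toolz [-0.002 -0.    -1.   ] yaw 86.1 shift [-0.0006 -0.0686  0.1441] turn z 0.0 t 29.15 q7 1.65 F [-0.7  0.  -0.5] gap -0.0004
-0.03 [(30, 15, 133, 221), (35, 16, 130, 227), (40, 16, 129, 230), (45, 1, 215, 122), (50, 15, 134, 185), (55, 15, 134, 200), (60, 15, 133, 198), (65, 15, 131, 204), (70, 15, 134, 208), (75, 15, 134, 202), (80, 15, 134, 212), (85, 15, 132, 208), (90, 15, 134, 208), (95, 15, 134, 204), (100, 14, 133, 204), (105, 15, 132, 216), (110, 22, 68, 239), (115, 22, 69, 240), (120, 22, 69, 240), (125, 22, 69, 240), (130, 22, 69, 240), (135, 22, 69, 239), (140, 22, 68, 239), (145, 22, 68, 240), (150, 23, 68, 239), (155, 22, 69, 240)]
-0.01 [(30, 15, 133, 219), (35, 15, 130, 223), (40, 15, 132, 162), (45, 1, 213, 120), (50, 15, 132, 189), (55, 15, 134, 198), (60, 15, 133, 209), (65, 14, 133, 205), (70, 15, 132, 207), (75, 15, 133, 199), (80, 15, 133, 207), (85, 15, 134, 212), (90, 15, 132, 212), (95, 14, 133, 204), (100, 15, 133, 213), (105, 15, 132, 212), (110, 22, 69, 240), (115, 22, 68, 239), (120, 22, 69, 240), (125, 22, 69, 240), (130, 22, 68, 239), (135, 22, 68, 240), (140, 22, 68, 239), (145, 22, 68, 240), (150, 22, 68, 239), (155, 22, 69, 240)]
0.02 [(30, 15, 134, 217), (35, 15, 133, 221), (40, 15, 130, 153), (45, 1, 213, 121), (50, 14, 134, 215), (55, 15, 133, 199), (60, 15, 135, 216), (65, 15, 133, 218), (70, 14, 134, 198), (75, 15, 133, 203), (80, 15, 131, 202), (85, 15, 133, 207), (90, 15, 133, 219), (95, 15, 133, 202), (100, 14, 132, 205), (105, 14, 133, 213), (110, 22, 68, 239), (115, 22, 67, 239), (120, 23, 68, 239), (125, 22, 68, 240), (130, 22, 68, 239), (135, 22, 68, 240), (140, 22, 68, 239), (145, 22, 68, 239), (150, 22, 68, 240), (155, 22, 67, 239)]
```

Left end flap is flat: it covers Y 48–108 mm at z = 62 mm. Now the right end flap.

```bash
python3 -m creep '[[1,0,-0.06,0,0,0,0],[1,0,-0.12,0,0,0,0],[1,0,-0.18,0,0,0,0],[1,0,-0.23,0,0,0,0],[1,0,-0.253,0.02,0,0,0],[1,0,-0.253,0.07,0,0,0],[1,0,-0.253,0.11,0,0,0],[1,0,-0.253,0.12,0,0,0],[1,0,-0.253,0.12,0,0,0]]'; python3 -c "
from h import *
go(cw(0,-.16,.086),86.1)"
```

```text
t: 30.28
tcp_pos: [0.5906, -0.3091, 0.0881]
tool_rot: [0.034, 0.999, 0.0, -0.001]
contact_force: [0.4, -0.2, 0.1]
finger_gap: -0.0002
tcp [ 0.5906 -0.3091  0.0881] toolz [-0.001  0.    -1.   ] yaw 86.1 shift [0.0001 0.0245 0.0021] turn z 0.0 t 30.27 q7 2.15 F [ 0.4 -0.2  0.1] gap -0.0002
```

Now at Y = -0.1845. Pushing inwards slowly.

```bash
python3 -m creep '[[1,0,0.012,0.002,0,0,0],[1,0,0.018,0.002,0,0,0],[1,0,0.024,0.002,0,0,0],[1,0,0.030,0.001,0,0,0],[1,0,0.036,0.001,0,0,0],[1,0,0.042,0,0,0,0],[1,0,0.048,-0.001,0,0,0],[1,0,0.054,-0.002,0,0,0],[1,0,0.060,-0.002,0,0,0],[1,0,0.066,-0.002,0,0,0]]';  python3 -m creep '[[1,0,0.006,0,0,0,0],[1,0,0.012,0,0,0,0],[1,0,0.018,0,0,0,0],[1,0,0.024,0,0,0,0],[1,0,0.030,0,0,0,0],[1,0,0.036,0,0,0,0],[1,0,0.042,0.001,0,0,0],[1,0,0.047,0.005,0,0,0],[1,0,0.051,0.01,0,0,0],[1,0,0.052,0.014,0,0,0]]'; python3 -m creep '[[1,0,0,0.003,0,0,0],[1,0,0,0.006,0,0,0],[1,0,0,0.01,0,0,0],[1,0,0,0.013,0,0,0],[1,0,0,0.016,0,0,0],[1,0,0,0.018,0,0,0],[1,0,0,0.018,0,0,0]]';python3 -c "
from h import *
go(cw(0,-.068,.06),86.1)"
```

```text
t: 31.52
tcp_pos: [0.5954, -0.2429, 0.0904]
tool_rot: [0.034, 0.999, -0.0, -0.0]
contact_force: [0.2, 0.4, -0.6]
finger_gap: 0.0002
t: 32.78
tcp_pos: [0.5988, -0.191, 0.0759]
tool_rot: [0.034, 0.999, 0.0, -0.0]
contact_force: [0.1, 0.0, 0.3]
finger_gap: 0.0002
t: 33.65
tcp_pos: [0.5988, -0.1914, 0.0583]
tool_rot: [0.034, 0.999, -0.0, -0.0]
contact_force: [-0.2, -0.5, -0.4]
finger_gap: 0.0003
tcp [ 0.5988 -0.1914  0.0583] toolz [-0. -0. -1.] yaw 86.1 shift [ 0.0003 -0.0015 -0.0017] turn z 0.0 t 33.65 q7 1.97 F [-0.2 -0.5 -0.4] gap 0.0003
```

```bash
python3 -m creep '[[1,0,0,-0.05,0,0,0],[1,0,0.02,-0.11,0,0,0],[1,0,0.05,-0.16,0,0,0],[1,0,0.066,-0.20,0,0,0],[1,0,0.066,-0.21,0,0,0],[1,0,0.066,-0.21,0,0,0]]'; python3 - <<'E'
from h import *
s,im=grab('wrist','c2.png'); C=cam('wrist',s); go(cw(-.13,0,.2),86.1)
for x in(-.03,.02):
    Y=np.r_[np.arange(-.16,-.03,.006),np.arange(.03,.13,.006)]
    print(x,[(round(y*1000),)+(p or ()) for y,p in zip(Y,prof(im,C,[cw(x,y,.062) for y in Y]))])
Y=0
for Y in(0,-.04):
 print([(round(x*1000),)+(p or ()) for x in np.arange(-.15,.1,.006) for p in prof(im,C,[cw(x,Y,.11)])])
E
```

```text
t: 34.4
tcp_pos: [0.6034, -0.1261, 0.2686]
tool_rot: [0.034, 0.999, -0.0, 0.0]
contact_force: [-0.3, 0.2, -0.6]
finger_gap: 0.0002
tcp [ 0.6029 -0.1262  0.2675] toolz [-0.001 -0.    -1.   ] yaw 86.1 shift [0.1299 0.0012 0.0677] turn z -0.0 t 34.45 q7 1.77 F [-0.5 -0.2 -0.4] gap 0.0004
-0.03 [(-160, 16, 137, 158), (-154, 16, 136, 159), (-148, 16, 137, 158), (-142, 16, 137, 158), (-136, 17, 137, 158), (-130, 17, 137, 158), (-124, 16, 137, 158), (-118, 16, 137, 158), (-112, 16, 135, 117), (-106, 15, 129, 89), (-100, 14, 126, 91), (-94, 15, 130, 131), (-88, 15, 133, 136), (-82, 15, 131, 136), (-76, 15, 132, 135), (-70, 35, 8, 189), (-64, 25, 8, 186), (-58, 25, 8, 186), (-52, 26, 10, 186), (-46, 25, 8, 186), (-40, 63, 44, 117), (-34, 15, 132, 133), (30, 14, 133, 167), (36, 15, 131, 140), (42, 1, 214, 119), (48, 134, 17, 166), (54, 14, 113, 142), (60, 15, 134, 192), (66, 15, 132, 191), (72, 15, 133, 201), (78, 15, 132, 193), (84, 15, 133, 203), (90, 15, 133, 201), (96, 15, 134, 196), (102, 15, 134, 207), (108, 20, 78, 232), (114, 22, 71, 235), (120, 22, 71, 235), (126, 22, 70, 236)]
0.02 [
[... 1809 characters left out ...]
78, 156), (-108, 19, 78, 156), (-102, 19, 78, 157), (-96, 17, 103, 129), (-90, 16, 133, 113), (-84, 16, 135, 113), (-78, 16, 135, 113), (-72, 16, 133, 113), (-66, 16, 132, 114), (-60, 15, 113, 136), (-54, 26, 10, 186), (-48, 45, 14, 178), (-42, 30, 8, 185), (-36, 26, 10, 186), (-30, 35, 8, 186), (-24, 30, 7, 184), (-18, 25, 8, 184), (-12, 30, 8, 184), (-6, 25, 8, 185), (0, 35, 8, 184), (6, 25, 8, 184), (12, 30, 8, 183), (18, 26, 10, 184), (24, 15, 131, 132), (30, 15, 132, 95), (36, 15, 129, 97), (42, 15, 133, 132), (48, 16, 130, 104), (54, 16, 131, 103), (60, 16, 134, 103), (66, 16, 131, 103), (72, 16, 131, 103), (78, 16, 130, 104), (84, 15, 130, 104), (90, 16, 130, 104), (96, 16, 106, 137)]
```

The right flap was missed. I'll repeat more slowly and record the stages in one montage.

```bash
python3 -m creep '[[1,0,-0.06,0,0,0,0],[1,0,-0.12,0,0,0,0],[1,0,-0.17,0,0,0,0],[1,0,-0.182,0.03,0,0,0],[1,0,-0.182,0.09,0,0,0],[1,0,-0.182,0.14,0,0,0],[1,0,-0.182,0.18,0,0,0],[1,0,-0.182,0.183,0,0,0],[1,0,-0.182,0.183,0,0,0]]' | sed -n 2p
python3 -c "
from h import *
grab('wrist','d0.png')"
python3 -m creep '[[1,0,0.004,0,0,0,0],[1,0,0.008,0,0,0,0],[1,0,0.012,0,0,0,0],[1,0,0.016,0,0,0,0],[1,0,0.020,0,0,0,0],[1,0,0.024,0,0,0,0],[1,0,0.028,0,0,0,0],[1,0,0.028,0,0,0,0]]'
python3 -c "
from h import *
grab('wrist','d1.png')"
python3 -m creep '[[1,0,0.004,0,0,0,0],[1,0,0.008,0,0,0,0],[1,0,0.012,0,0,0,0],[1,0,0.016,0,0,0,0],[1,0,0.016,0,0,0,0]]'
python3 -c "
from h import *
grab('wrist','d2.png')"
python3 -m creep '[[1,0,0.004,0,0,0,0],[1,0,0.008,0,0,0,0],[1,0,0.012,0,0,0,0],[1,0,0.016,0,0,0,0],[1,0,0.016,0,0,0,0]]'
python3 - <<'E'
from h import *
grab('wrist','d3.png');go(cw(0,-.1,.08),86.1)
J=[cv2.resize(cv2.imread(f'pics/d{i}.png'),(400,300)) for i in range(4)]
cv2.imwrite('pics/v15.png',np.vstack([np.hstack(J[:2]),np.hstack(J[2:])]))
E
```

```text
tcp_pos: [0.5909, -0.308, 0.086]
t: 36.62
tcp_pos: [0.5931, -0.2787, 0.0854]
tool_rot: [0.034, 0.999, 0.0, -0.0]
contact_force: [-0.6, -0.3, 0.2]
finger_gap: 0.0002
t: 37.3
tcp_pos: [0.5942, -0.2627, 0.0854]
tool_rot: [0.033, 0.999, 0.0, 0.0]
contact_force: [0.1, -0.3, 0.2]
finger_gap: -0.0001
t: 37.98
tcp_pos: [0.5953, -0.2467, 0.0854]
tool_rot: [0.033, 0.999, 0.0, 0.0]
contact_force: [-0.5, -0.0, -0.4]
finger_gap: -0.0002
tcp [ 0.5952 -0.2471  0.0855] toolz [ 0.  0. -1.] yaw 86.1 shift [0.0005 0.0223 0.0055] turn z 0.0 t 38.02 q7 2.06 F [0.4 0.7 0.3] gap -0.0001
```

View pics/v15.png

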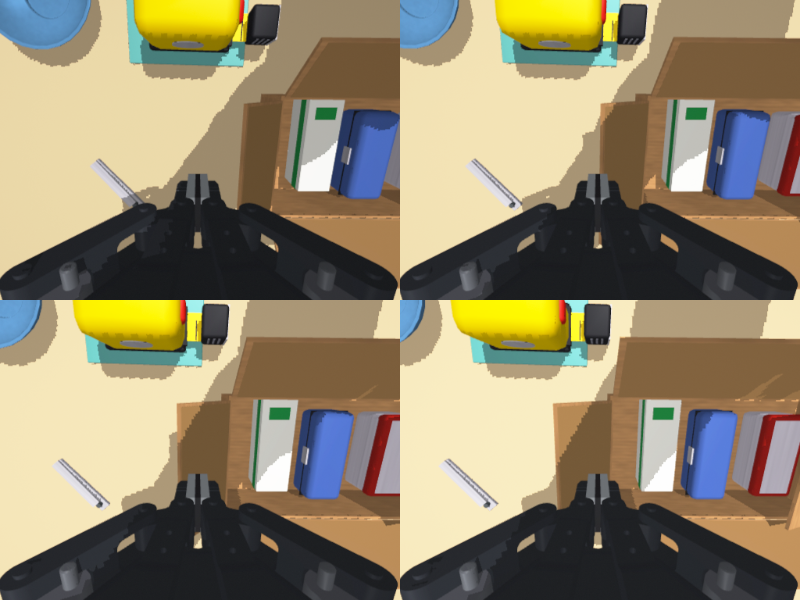

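```bash
python3 - <<'E'
from h import *
s=readout.state(); m=R.from_quat(s['tool_rot']).as_matrix(); base=np.array(s['tcp_pos'])
for n,y,px in(('d0',-.308,(311,132)),('d1',-.2787,(257,132)),('d2',-.2627,(228,132)),('d3',-.2467,(196,132))):
    t=dict(s); t['tcp_pos']=[base[0]+(y+.2471)*.068,y,.0855]; C=cam('wrist',t)
    print(n,px,[(round(a,1),*proj(C,cw(-.056,-.1085+.06*np.cos(a),.062+.06*np.sin(a))).round(0)) for a in(1.6,1.8,2.,2.1,2.2,2.3,2.4,2.6)], 'tip',proj(C,t['tcp_pos']).round())
E
```

```text
d0 (311, 132) [(1.6, np.float64(413.0), np.float64(138.0)), (1.8, np.float64(385.0), np.float64(138.0)), (2.0, np.float64(358.0), np.float64(137.0)), (2.1, np.float64(345.0), np.float64(137.0)), (2.2, np.float64(333.0), np.float64(136.0)), (2.3, np.float64(322.0), np.float64(135.0)), (2.4, np.float64(312.0), np.float64(135.0)), (2.6, np.float64(296.0), np.float64(133.0))] tip [254. 221.]
d1 (257, 132) [(1.6, np.float64(349.0), np.float64(138.0)), (1.8, np.float64(323.0), np.float64(138.0)), (2.0, np.float64(297.0), np.float64(137.0)), (2.1, np.float64(286.0), np.float64(137.0)), (2.2, np.float64(275.0), np.float64(136.0)), (2.3, np.float64(265.0), np.float64(135.0)), (2.4, np.float64(257.0), np.float64(135.0)), (2.6, np.float64(244.0), np.float64(133.0))] tip [254. 221.]
d2 (228, 132) [(1.6, np.float64(315.0), np.float64(138.0)), (1.8, np.float64(289.0), np.float64(138.0)), (2.0, np.float64(264.0), np.float64(137.0)), (2.1, np.float64(253.0), np.float64(137.0)), (2.2, np.float64(243.0), np.float64(136.0)), (2.3, np.float64(234.0), np.float64(135.0)), (2.4, np.float64(227.0), np.float64(135.0)), (2.6, np.float64(216.0), np.float64(133.0))] tip [254. 221.]
d3 (196, 132) [(1.6, np.float64(280.0), np.float64(138.0)), (1.8, np.float64(255.0), np.float64(138.0)), (2.0, np.float64(231.0), np.float64(137.0)), (2.1, np.float64(221.0), np.float64(137.0)), (2.2, np.float64(211.0), np.float64(136.0)), (2.3, np.float64(204.0), np.float64(135.0)), (2.4, np.float64(197.0), np.float64(135.0)), (2.6, np.float64(188.0), np.float64(133.0))] tip [254. 221.]
```

The shut fingertips pass the flap without touching it: its angle holds at 2.4 through all four views. The part that really makes contact seems to sit higher up the fingers, so I'll push with the tool lower and step carefully, watching the force.

```bash
python3 -m creep '[[1,0,0,-0.05,0,0,0],[1,0,-0.04,-0.06,0,0,0],[1,0,-0.08,-0.06,0,0,0],[1,0,-0.08,-0.01,0,0,0],[1,0,-0.08,0.03,0,0,0],[1,0,-0.08,0.033,0,0,0],[1,0,-0.08,0.033,0,0,0]]' | sed -n 2,4p
python3 -m creep '[[1,0,0.008,0,0,0,0],[1,0,0.016,0,0,0,0],[1,0,0.024,0,0,0,0],[1,0,0.030,0,0,0,0],[1,0,0.030,0,0,0,0]]'| sed -n 2,4p
python3 -c "
from h import *
grab('wrist','e1.png')"
python3 -m creep '[[1,0,0.004,0,0,0,0],[1,0,0.008,0,0,0,0],[1,0,0.008,0,0,0,0]]'| sed -n 2,4p
python3 -m creep '[[1,0,0.004,0,0,0,0],[1,0,0.008,0,0,0,0],[1,0,0.008,0,0,0,0]]'| sed -n 2,4p
python3 - <<'E'
from h import *
s,im=grab('wrist','e2.png'); C=cam('wrist',s); go(cw(0,-.145,.06),86.1)
print([(round(a,1),*proj(C,cw(-.056,-.1085+.06*np.cos(a),.062+.06*np.sin(a))).round(0)) for a in(1.,1.2,1.4,1.6,1.8,2.,2.2,2.4)])
for v in (145,155): print(v,[(u,*cv2.cvtColor(im,41)[v,u]) for u in range(200,420,8)])
E
```

```text
tcp_pos: [0.5902, -0.3277, 0.0538]
tool_rot: [0.034, 0.999, -0.0, 0.0]
contact_force: [0.3, 0.1, -0.4]
tcp_pos: [0.592, -0.2963, 0.0525]
tool_rot: [0.033, 0.999, 0.0, 0.0]
contact_force: [-0.3, -0.5, -0.6]
tcp_pos: [0.5923, -0.289, 0.0525]
tool_rot: [0.034, 0.999, 0.0, 0.0]
contact_force: [-0.0, 0.3, 0.8]
tcp_pos: [0.5929, -0.281, 0.0527]
tool_rot: [0.034, 0.999, -0.0, 0.0]
contact_force: [-0.4, -1.0, 2.0]
tcp [ 0.593  -0.2811  0.0526] toolz [ 0. -0. -1.] yaw 86.1 shift [ 0.0006  0.0114 -0.0074] turn z 0.0 t 40.38 q7 2.14 F [-0.7 -1.2  0.6] gap 0.0002
[(1.0, np.float64(466.0), np.float64(144.0)), (1.2, np.float64(447.0), np.float64(146.0)), (1.4, np.float64(421.0), np.float64(147.0)), (1.6, np.float64(388.0), np.float64(147.0)), (1.8, np.float64(352.0), np.float64(146.0)), (2.0, np.float64(318.0), np.float64(145.0)), (2.2, np.float64(288.0), np.float64(143.0)), (2.4, np.float64(264.0), np.float64(141.0))]
145 [(200, np.uint8(22), np.uint8(70), np.uint8(238)), (208, np.uint8(22), np.uint8(70), np.uint8(237)), (216, np.uint8(22), np.uint8(70), np.uint8(237)), (224, np.uint8(22), np.uin
[... 1937 characters left out ...]
2, np.uint8(16), np.uint8(132), np.uint8(95)), (320, np.uint8(16), np.uint8(132), np.uint8(95)), (328, np.uint8(16), np.uint8(130), np.uint8(94)), (336, np.uint8(15), np.uint8(133), np.uint8(140)), (344, np.uint8(14), np.uint8(133), np.uint8(142)), (352, np.uint8(15), np.uint8(130), np.uint8(137)), (360, np.uint8(30), np.uint8(7), np.uint8(142)), (368, np.uint8(70), np.uint8(195), np.uint8(85)), (376, np.uint8(30), np.uint8(7), np.uint8(143)), (384, np.uint8(30), np.uint8(7), np.uint8(183)), (392, np.uint8(69), np.uint8(197), np.uint8(110)), (400, np.uint8(69), np.uint8(197), np.uint8(110)), (408, np.uint8(69), np.uint8(199), np.uint8(109)), (416, np.uint8(69), np.uint8(199), np.uint8(109))]
```

The flap now follows the tool, going from 2.4 to 2.17 rad, so contact sits about 30 mm up the fingers. I'll continue with that offset.

```bash
cat >> h.py <<'E'
def endang(im,C,sg):
    """angle of an end flap (sg=+1 left, -1 right): board colour on flap samples, best by edge contrast at x=-.045"""
    hsv=cv2.cvtColor(im,cv2.COLOR_RGB2HSV).astype(int); best=[]
    for x in(-.050,-.040):
      A=np.arange(-.1,2.6,.02); col=[]
      for a in A:
        # point 3 mm inside and 3 mm beyond free edge
        q=[]
        for r in(.056,.064):
            u,v=proj(C,cw(x,sg*(.1085-r*np.cos(a)),.062+r*np.sin(a))).round().astype(int)
            q.append(hsv[v,u] if 0<=u<512 and 0<=v<384 else np.zeros(3,int))
        col.append(abs(q[0]-q[1])[1:].sum())
      k=np.argsort(col)[::-1][:4]; best.append([(round(A[i],2),int(col[i])) for i in k])
    return best
E
python3 -m creep '[[1,0,0.004,0,0,0,0],[1,0,0.008,0,0,0,0],[1,0,0.012,0,0,0,0],[1,0,0.016,0,0,0,0],[1,0,0.020,0,0,0,0],[1,0,0.024,0,0,0,0],[1,0,0.024,0,0,0,0]]'| sed -n 2,4p
python3 -c "
from h import *
s,im=grab('wrist','e3.png'); print(endang(im,cam('wrist',s),-1))"
python3 -m creep '[[1,0,0,-0.006,0,0,0],[1,0,0,-0.012,0,0,0],[1,0,0,-0.017,0,0,0],[1,0,0.006,-0.017,0,0,0],[1,0,0.012,-0.017,0,0,0],[1,0,0.018,-0.017,0,0,0],[1,0,0.024,-0.017,0,0,0],[1,0,0.030,-0.017,0,0,0],[1,0,0.036,-0.017,0,0,0],[1,0,0.036,-0.017,0,0,0]]'| sed -n 2,4p
python3 -c "
from h import *
s,im=grab('wrist','e4.png'); print(endang(im,cam('wrist',s),-1))
go(cw(0,-.07,.052),86.1)"
```

```text
tcp_pos: [0.596, -0.2633, 0.0588]
tool_rot: [0.036, 0.999, -0.003, 0.004]
contact_force: [-11.9, -8.4, 42.3]
[[(np.float64(1.5), 288), (np.float64(1.24), 266), (np.float64(1.3), 266), (np.float64(1.2), 266)], [(np.float64(1.5), 291), (np.float64(1.02), 234), (np.float64(-0.06), 234), (np.float64(-0.08), 233)]]
tcp_pos: [0.5971, -0.2205, 0.0694]
tool_rot: [0.033, 0.999, 0.0, -0.0]
contact_force: [-0.3, 0.2, -0.8]
[[(np.float64(0.74), 272), (np.float64(0.82), 268), (np.float64(0.78), 268), (np.float64(0.8), 267)], [(np.float64(0.86), 195), (np.float64(0.88), 193), (np.float64(0.06), 187), (np.float64(0.12), 186)]]
tcp [ 0.597  -0.221   0.0694] toolz [ 0.  0. -1.] yaw 86.2 shift [0.0005 0.0262 0.0174] turn z 0.1 t 42.6 q7 2.03 F [ 0.3  0.2 -0.4] gap -0.0003
```

```bash
python3 -m creep '[[1,0,0.005,0,0,0,0],[1,0,0.010,0.002,0,0,0],[1,0,0.015,0.005,0,0,0],[1,0,0.020,0.008,0,0,0],[1,0,0.024,0.011,0,0,0],[1,0,0.026,0.014,0,0,0],[1,0,0.026,0.015,0,0,0],[1,0,0.026,0.015,0,0,0]]'| sed -n 2,4p
python3 -c "
from h import *
s,im=grab('wrist','e5.png'); print(endang(im,cam('wrist',s),-1))
go(cw(0,0,.25),86.1)"
```

```text
tcp_pos: [0.5985, -0.1956, 0.0544]
tool_rot: [0.034, 0.999, -0.0, -0.0]
contact_force: [0.3, 0.5, 0.1]
[[(np.float64(0.46), 179), (np.float64(0.48), 178), (np.float64(0.5), 177), (np.float64(0.52), 172)], [(np.float64(0.48), 174), (np.float64(0.5), 174), (np.float64(0.52), 174), (np.float64(0.54), 174)]]
tcp [ 0.5986 -0.1956  0.0544] toolz [-0. -0. -1.] yaw 86.1 shift [ 0.0004  0.0707 -0.1956] turn z 0.0 t 43.65 q7 2.0 F [-1.   0.2  0. ] gap 0.0002
```

```bash
python3 -m creep '[[1,0,0,-0.06,0,0,0],[1,0,-0.023,-0.09,0,0,10],[1,0,-0.023,-0.09,0,0,20],[1,0,-0.023,-0.09,0,0,30],[1,0,-0.023,-0.09,0,0,40],[1,0,-0.023,-0.09,0,0,50],[1,0,-0.023,-0.09,0,0,60],[1,0,-0.023,-0.09,0,0,70],[1,0,-0.023,-0.09,0,0,80],[1,0,-0.023,-0.09,0,0,90]]'|sed -n 2p; python3 -m creep '[[1,0,0,0,0,0,0],[1,0,0,0,0,0,0]]'|sed -n 2p
python3 - <<'E'
from h import *
s,im=grab('wrist','f0.png'); go(cw(0,-.093,.06),-3.9); C=cam('wrist',s)
# cream & tin extents in carton frame through mask
hsv=cv2.cvtColor(im,cv2.COLOR_RGB2HSV)
for n,k,z in(('white',cv2.inRange(hsv,(0,0,100),(90,40,255)),.041),('blue',cv2.inRange(hsv,(105,120,60),(130,255,255)),.043),('red',cv2.inRange(hsv,(0,180,50),(4,255,255)),.047)):
    for ct in cv2.findContours(k,0,1)[0]:
        if cv2.contourArea(ct)>150:
            P=np.array([RM.T@(ray(C,p,z)[:2]-CT) for p in ct[:,0].astype(float)]); print(n,P.min(0).round(3),P.max(0).round(3))
E
```

```text
tcp_pos: [0.5971, -0.2185, 0.1446]
tcp_pos: [0.5971, -0.2184, 0.1445]
tcp [ 0.597  -0.2184  0.1445] toolz [ 0.  0. -1.] yaw -3.7 shift [ 0.0006 -0.0004  0.0845] turn z 0.2 t 45.2 q7 0.57 F [-0.2  0.1 -0.3] gap -0.0002
white [-0.057 -0.057] [ 0.04  -0.042]
blue [-0.043 -0.021] [0.05  0.015]
red [-0.042  0.041] [0.043 0.06 ]
```

```bash
python3 -m creep '[[1,0,0,0.05,0,0,0],[1,0,0,0.08,0,0,0],[1,0,0,0.09,0,0,0],[1,0,0,0.094,0,0,0],[1,0,0,0.098,0,0,0],[1,0,0,0.102,0,0,0],[1,0,0,0.102,0,0,0]]'|sed -n 2,4p; python3 -m creep '[[1,0,0,0.002,0,0,0],[1,0,0,0.004,0,0,0],[1,0,0,0.004,0,0,0]]'|sed -n 2,4p; python3 -m creep '[[1,0,0,0.002,0,0,0],[1,0,0,0.004,0,0,0],[1,0,0,0.004,0,0,0]]'|sed -n 2,4p
python3 -c "
from h import *
s,im=grab('wrist','f1.png'); print(endang(im,cam('wrist',s),-1)); go(cw(0,-.093,.031),-3.9)"
```

```text
tcp_pos: [0.5972, -0.2183, 0.0426]
tool_rot: [0.731, 0.683, 0.0, 0.0]
contact_force: [0.2, 0.8, -0.3]
tcp_pos: [0.5976, -0.2184, 0.0419]
tool_rot: [0.731, 0.683, 0.001, -0.0]
contact_force: [-12.9, 7.4, 34.1]
tcp_pos: [0.5979, -0.2185, 0.0413]
tool_rot: [0.731, 0.683, 0.003, -0.0]
contact_force: [-26.0, 14.6, 68.1]
[[(np.float64(1.2), 376), (np.float64(1.22), 228), (np.float64(1.18), 199), (np.float64(-0.08), 166)], [(np.float64(0.18), 175), (np.float64(0.2), 175), (np.float64(0.26), 171), (np.float64(0.22), 171)]]
tcp [ 0.5979 -0.2185  0.0413] toolz [ 0.003  0.004 -1.   ] yaw -3.9 shift [ 0.0006 -0.0013  0.0103] turn z -0.0 t 46.88 q7 0.64 F [-25.3  15.   67.9] gap 0.0004
```

Too stiff here, with something besides the flap touching. Backing off and measuring both end flaps from above.

```bash
python3 -m creep '[[1,0,0,-0.02,0,0,0],[1,0,0,-0.08,0,0,0],[1,0.0,0,-0.14,0,0,-10],[1,-0.03,0,-0.19,0,0,-20],[1,-0.06,0,-0.2,0,0,-30],[1,-0.093,0,-0.2,0,0,-40],[1,-0.093,0,-0.2,0,0,-50],[1,-0.093,0,-0.2,0,0,-60],[1,-0.093,0,-0.2,0,0,-70],[1,-0.093,0,-0.2,0,0,-80]]'|sed -n 2,4p; python3 -m creep '[[1,0,0,0,0,0,-10],[1,0,0,0,0,0,-10],[1,0,0,0,0,0,-10]]'|sed -n 2,4p
python3 - <<'E'
from h import *
s,im=grab('wrist','f2.png'); C=cam('wrist',s); go(cw(0,0,.25),86.1)
for sg in(1,-1):
  print(sg,endang(im,C,sg))
  for x in(-.045,-.03,.0):
    g=cv2.cvtColor(im,41).astype(int); 
    print(x,[(round(y*1000),*map(int,g[tuple(proj(C,cw(x,sg*y,.062)).round().astype(int)[::-1])])) for y in np.arange(.036,.072,.003)])
E
```

```text
tcp_pos: [0.5907, -0.3113, 0.2345]
tool_rot: [0.118, 0.993, -0.0, 0.0]
contact_force: [1.3, 0.9, 0.3]
tcp_pos: [0.5907, -0.3113, 0.2345]
tool_rot: [0.036, 0.999, -0.0, 0.0]
contact_force: [-1.3, -0.5, 0.1]
tcp [ 0.5907 -0.3112  0.2344] toolz [-0. -0. -1.] yaw 85.9 shift [ 0.001   0.1866 -0.0156] turn z -0.2 t 48.55 q7 2.12 F [-0.   0.4  0.3] gap -0.0003
1 [[(np.float64(1.02), 306), (np.float64(0.34), 82), (np.float64(0.32), 81), (np.float64(0.36), 73)], [(np.float64(1.06), 306), (np.float64(0.16), 189), (np.float64(0.32), 140), (np.float64(0.3), 124)]]
-0.045 [(36, 176, 75, 125), (39, 176, 76, 124), (42, 1, 86, 127), (45, 5, 108, 130), (48, 7, 126, 132), (51, 8, 140, 137), (54, 12, 148, 121), (57, 11, 147, 123), (60, 13, 144, 147), (63, 13, 141, 98), (66, 15, 132, 120), (69, 14, 131, 194)]
-0.03 [(36, 1, 214, 118), (39, 135, 16, 157), (42, 131, 18, 160), (45, 135, 16, 159), (48, 132, 16, 159), (51, 135, 16, 161), (54, 132, 16, 160), (57, 133, 15, 153), (60, 135, 16, 156), (63, 172, 19, 145), (66, 15, 136, 122), (69, 15, 134, 183)]
0.0 [(36, 2, 222, 115), (39, 135, 16, 159), (42, 132,
[... 431 characters left out ...]
152, 89), (42, 116, 101, 88), (45, 15, 133, 136), (48, 15, 130, 135), (51, 15, 129, 138), (54, 15, 131, 130), (57, 15, 129, 136), (60, 15, 132, 131), (63, 15, 132, 131), (66, 15, 131, 128), (69, 15, 131, 132)]
-0.03 [(36, 112, 150, 90), (39, 111, 152, 94), (42, 111, 152, 94), (45, 15, 131, 134), (48, 15, 131, 132), (51, 15, 132, 212), (54, 15, 134, 207), (57, 15, 132, 210), (60, 15, 134, 166), (63, 15, 132, 126), (66, 15, 132, 126), (69, 15, 130, 131)]
0.0 [(36, 130, 12, 185), (39, 120, 24, 105), (42, 112, 149, 96), (45, 13, 95, 110), (48, 15, 133, 130), (51, 15, 133, 195), (54, 15, 134, 217), (57, 15, 132, 216), (60, 14, 133, 211), (63, 15, 133, 202), (66, 15, 134, 208), (69, 15, 133, 211)]
```

Measured end-flap angles: left about 0.28, right about 0.15. Pressing the left one lower with the rotated tool, stopping at TCP 0.0435.

```bash
python3 -m creep '[[1,0,0.03,0,0,0,10],[1,0,0.06,0,0,0,20],[1,0,0.09,0,0,0,30],[1,0,0.12,0,0,0,40],[1,0,0.15,0,0,0,50],[1,0,0.18,0,0,0,60],[1,0,0.21,0,0,0,70],[1,0,0.24,0,0,0,80],[1,0,0.27,0.05,0,0,90],[1,0,0.281,0.1,0,0,90]]'|sed -n 2p; python3 -m creep '[[1,0,0,0,0,0,0],[1,0,0,0,0,0,0]]'|sed -n 2p; python3 -c "
from h import *
go(cw(0,.0945,.0435),-3.9)"
```

```text
tcp_pos: [0.6104, -0.0278, 0.1334]
tcp_pos: [0.6106, -0.0321, 0.1364]
tcp [ 0.6106 -0.0321  0.1364] toolz [ 0.002 -0.001 -1.   ] yaw -4.0 shift [ 0.0014 -0.0015  0.0929] turn z -0.1 t 50.05 q7 0.2 F [ 1.  -1.4  0.4] gap -0.0
```

```bash
python3 -m creep '[[1,0.001,-0.001,0.04,0,0,0],[1,0.001,-0.001,0.07,0,0,0],[1,0.001,-0.001,0.08,0,0,0],[1,0.001,-0.001,0.085,0,0,0],[1,0.001,-0.001,0.085,0,0,0]]'|sed -n 2,4p; python3 -m creep '[[1,0,0,0.004,0,0,0],[1,0,0,0.006,0,0,0],[1,0,0,0.008,0,0,0],[1,0,0,0.008,0,0,0]]'|sed -n 2,4p;  python3 -m creep '[[1,0,0,0.001,0,0,0],[1,0,0,0.001,0,0,0]]'|sed -n 2,4p
```

```text
tcp_pos: [0.6097, -0.0301, 0.0507]
tool_rot: [0.731, 0.683, 0.001, 0.001]
contact_force: [0.5, 0.4, 0.3]
tcp_pos: [0.6091, -0.0297, 0.0422]
tool_rot: [0.731, 0.683, 0.0, -0.0]
contact_force: [-3.7, -0.3, 9.5]
tcp_pos: [0.6092, -0.0298, 0.0421]
tool_rot: [0.731, 0.683, 0.001, -0.0]
contact_force: [-6.8, 0.5, 18.8]
```

```bash
python3 -m creep '[[1,0,0,-0.04,0,0,0],[1,0,0,-0.1,0,0,0],[1,0,0,-0.16,0,0,-10],[1,0,0,-0.2,0,0,-20],[1,0,0,-0.2,0,0,-30],[1,0,0,-0.2,0,0,-40],[1,0,0,-0.2,0,0,-50],[1,0,0,-0.2,0,0,-60],[1,0,0,-0.2,0,0,-70],[1,0,0,-0.2,0,0,-80]]'|sed -n 2p; python3 -m creep '[[1,0,0,0,0,0,-10],[1,0,0,0,0,0,-10],[1,0,0,0,0,0,-10]]'|sed -n 2p
python3 - <<'E'
from h import *
s,im=grab('wrist','g1.png'); C=cam('wrist',s); print('camera carton',RM.T@(C[3][:2,3]-CT),C[3][2,3])
g=cv2.cvtColor(im,41).astype(int)
for sg in(1,-1):
  for x in(-.03,.0,.03):
    print(sg,x,[(round(y*1000),*map(int,g[tuple(proj(C,cw(x,sg*y,.062)).round().astype(int)[::-1])])) for y in np.arange(.036,.066,.003)])
go(cw(-.13,.02,.24),86.1)
E
```

```text
tcp_pos: [0.6087, -0.0297, 0.2403]
tcp_pos: [0.6088, -0.0298, 0.2404]
camera carton [-0.0689985   0.09458867] 0.4055838901854121
1 -0.03 [(36, 15, 134, 217), (39, 15, 134, 219), (42, 15, 133, 220), (45, 7, 171, 133), (48, 15, 132, 191), (51, 15, 133, 193), (54, 14, 134, 187), (57, 15, 133, 192), (60, 15, 133, 192), (63, 15, 134, 196), (66, 15, 134, 203)]
1 0.0 [(36, 15, 134, 192), (39, 15, 133, 204), (42, 15, 134, 148), (45, 9, 155, 153), (48, 15, 135, 210), (51, 15, 134, 206), (54, 15, 134, 198), (57, 15, 134, 203), (60, 15, 134, 201), (63, 15, 134, 200), (66, 15, 133, 197)]
1 0.03 [(36, 15, 134, 211), (39, 15, 134, 212), (42, 15, 133, 218), (45, 12, 145, 183), (48, 15, 135, 212), (51, 15, 134, 206), (54, 15, 135, 210), (57, 15, 135, 218), (60, 15, 134, 209), (63, 15, 134, 203), (66, 15, 134, 208)]
-1 -0.03 [(36, 30, 7, 177), (39, 25, 9, 178), (42, 26, 10, 178), (45, 25, 9, 178), (48, 25, 9, 178), (51, 15, 60, 128), (54, 15, 132, 129), (57, 15, 131, 132), (60, 15, 135, 206), (63, 15, 134, 196), (66, 15, 135, 199)]
-1 0.0 [(36, 30, 7, 179), (39, 35, 9, 179), (42, 36, 7, 179), (45, 36, 7, 179), (48, 30, 9, 179), (51, 19, 12, 165), (54, 15, 132, 133), (57, 15, 132, 135), (60, 15, 131, 130), (63, 15, 134, 206), (66, 15, 135, 199)]
-1 0.03 [(36, 26, 10, 180), (39, 25, 9, 179), (42, 30, 9, 179), (45, 30, 9, 180), (48, 30, 7, 179), (51, 16, 57, 129), (54, 15, 130, 129), (57, 15, 134, 131), (60, 15, 133, 138), (63, 15, 134, 209), (66, 15, 133, 203)]
tcp [ 0.6088 -0.0298  0.2403] toolz [-0. -0. -1.] yaw 85.9 shift [ 0.1291 -0.0758  0.0004] turn z -0.2 t 53.1 q7 1.62 F [-0.8 -0.2 -0.1] gap -0.0003
```

Both end flaps are now at about 0.1 rad or less. Now the near flap.

```bash
python3 -m creep '[[1,0.05,-0.03,0,0,0,0],[1,0.1,-0.06,0,0,0,0],[1,0.134,-0.0758,0.02,0,0,0],[1,0.134,-0.0758,0.07,0,0,0],[1,0.134,-0.0758,0.13,0,0,0],[1,0.134,-0.0758,0.17,0,0,0],[1,0.134,-0.0758,0.184,0,0,0],[1,0.134,-0.0758,0.184,0,0,0],[1,0.134,-0.0758,0.184,0,0,0]]'|sed -n 2,4p
python3 -m creep '[[1,-0.006,0,0,0,0,0],[1,-0.012,0,0,0,0,0],[1,-0.018,0,0,0,0,0],[1,-0.024,0,-0.001,0,0,0],[1,-0.028,0,-0.002,0,0,0],[1,-0.032,0,-0.004,0,0,0],[1,-0.032,0,-0.004,0,0,0]]'|sed -n 2,4p
python3 - <<'E'
from h import *
s,im=grab('wrist','g2.png'); C=cam('wrist',s); go(cw(-.07,.02,.068),86.1)
g=cv2.cvtColor(im,41).astype(int)
print([(v,*map(int,g[v,150])) for v in range(20,200,8)])
print([(a,proj(C,cw(-.0585+.058*np.cos(a),-.08,.065+.058*np.sin(a))).round()) for a in(1.,1.2,1.4,1.6,1.8,2.,2.2,2.3)])
E
```

```text
tcp_pos: [0.4713, -0.0964, 0.058]
tool_rot: [0.034, 0.999, 0.0, 0.001]
contact_force: [-0.1, 0.9, 0.5]
tcp_pos: [0.5023, -0.0986, 0.0606]
tool_rot: [0.034, 0.999, -0.0, 0.0]
contact_force: [-1.0, 0.4, 0.3]
tcp [ 0.5021 -0.0985  0.0605] toolz [ 0. -0. -1.] yaw 86.1 shift [-0.0325  0.0005 -0.0075] turn z 0.0 t 55.15 q7 1.78 F [ 0.4  0.5 -0.3] gap 0.0
[(20, 19, 79, 146), (28, 19, 78, 147), (36, 19, 80, 147), (44, 19, 78, 148), (52, 19, 78, 147), (60, 18, 80, 147), (68, 19, 79, 148), (76, 19, 78, 147), (84, 19, 78, 147), (92, 19, 81, 148), (100, 18, 79, 148), (108, 18, 79, 148), (116, 19, 78, 147), (124, 19, 78, 148), (132, 19, 78, 148), (140, 19, 79, 148), (148, 19, 78, 148), (156, 19, 79, 148), (164, 19, 79, 148), (172, 20, 79, 148), (180, 19, 79, 148), (188, 18, 79, 148), (196, 18, 79, 148)]
[(1.0, array([ 69., 390.])), (1.2, array([ 58., 385.])), (1.4, array([ 50., 373.])), (1.6, array([ 43., 355.])), (1.8, array([ 41., 333.])), (2.0, array([ 42., 307.])), (2.2, array([ 46., 281.])), (2.3, array([ 50., 269.]))]
```

```bash
cat >> h.py <<'E'
def longang(im,C,sg,ys=(-.09,-.07,-.05,.06,.08,.1)):
    """angle of a long flap (sg=-1 near, +1 far) by edge contrast, given view"""
    g=cv2.cvtColor(im,cv2.COLOR_RGB2HSV).astype(int); A=np.arange(-.1,2.6,.05); sc=[]
    for a in A:
        v=[]
        for y in ys:
            q=[]
            for r in(.054,.062):
                u=proj(C,cw(sg*(.0585-r*np.cos(a)),y,.065+r*np.sin(a))).round().astype(int)
                if 0<=u[0]<512 and 0<=u[1]<384: q.append(g[u[1],u[0]])
            if len(q)==2: v.append(abs(q[0]-q[1])[1:].sum())
        sc.append(np.median(v) if v else 0)
    k=np.argsort(sc)[::-1][:5]; return [(round(A[i],2),int(sc[i])) for i in k]
E
python3 - <<'E'
from h import *
C=cam('scene')
for f in('scene0','s11','a2','b2'):
    im=cv2.cvtColor(cv2.imread(f'pics/{f}.png'),4); print(f,longang(im,C,-1),longang(im,C,1))
s,im=grab('scene','g3.png'); print(longang(im,C,-1),longang(im,C,1))
s,im=grab('top','g4.png'); print(longang(im,cam('top'),-1),longang(im,cam('top'),1))
E
```

```text
scene0 [(np.float64(2.25), 83), (np.float64(2.3), 83), (np.float64(2.05), 83), (np.float64(2.35), 81), (np.float64(2.15), 80)] [(np.float64(2.15), 26), (np.float64(2.1), 13), (np.float64(2.35), 11), (np.float64(0.45), 7), (np.float64(0.5), 7)]
s11 [(np.float64(2.25), 83), (np.float64(2.3), 83), (np.float64(2.2), 82), (np.float64(2.45), 82), (np.float64(2.35), 79)] [(np.float64(0.5), 26), (np.float64(1.6), 25), (np.float64(2.3), 22), (np.float64(0.1), 17), (np.float64(0.45), 17)]
a2 [(np.float64(2.5), 102), (np.float64(2.55), 100), (np.float64(2.45), 89), (np.float64(2.3), 85), (np.float64(2.2), 85)] [(np.float64(2.3), 33), (np.float64(1.6), 32), (np.float64(2.0), 22), (np.float64(0.1), 21), (np.float64(2.25), 18)]
b2 [(np.float64(2.55), 64), (np.float64(1.9), 62), (np.float64(2.0), 62), (np.float64(2.3), 52), (np.float64(2.35), 52)] [(np.float64(1.6), 54), (np.float64(1.55), 40), (np.float64(0.1), 33), (np.float64(1.45), 28), (np.float64(1.4), 26)]
[(np.float64(2.2), 96), (np.float64(2.25), 95), (np.float64(2.3), 92), (np.float64(2.35), 89), (np.float64(2.45), 88)] [(np.float64(1.6), 22), (np.float64(2.35), 21), (np.float64(2.3), 13), (np.float64(1.45), 10), (np.float64(1.5), 8)]
[(np.float64(2.2), 33), (np.float64(2.15), 27), (np.float64(0.7), 11), (np.float64(1.2), 10), (np.float64(0.75), 10)] [(np.float64(2.35), 79), (np.float64(2.4), 79), (np.float64(2.45), 71), (np.float64(2.55), 65), (np.float64(2.5), 65)]
```

```bash
python3 -m creep '[[1,-0.004,0,-0.001,0,0,0],[1,-0.008,0,-0.002,0,0,0],[1,-0.010,0,-0.002,0,0,0],[1,-0.010,0,-0.002,0,0,0]]'|sed -n 2,4p;  python3 -c "
from h import *
s,im=grab('scene','g5.png'); print(longang(im,cam('scene'),-1))"
python3 -m creep '[[1,-0.004,0,-0.001,0,0,0],[1,-0.008,0,-0.002,0,0,0],[1,-0.010,0,-0.004,0,0,0],[1,-0.010,0,-0.004,0,0,0]]'|sed -n 2,4p;  python3 -c "
from h import *
s,im=grab('scene','g6.png'); print(longang(im,cam('scene'),-1)); go(cw(-.07,.02,.068),86.1)
s,im=grab('top','g7.png'); print(longang(im,cam('top'),-1))"
```

```text
tcp_pos: [0.5121, -0.0992, 0.0624]
tool_rot: [0.034, 0.999, -0.0, 0.0]
contact_force: [0.4, -0.6, 0.2]
[(np.float64(2.45), 100), (np.float64(1.9), 98), (np.float64(2.55), 96), (np.float64(2.5), 95), (np.float64(2.2), 94)]
tcp_pos: [0.5222, -0.0999, 0.0666]
tool_rot: [0.034, 0.999, -0.0, 0.0]
contact_force: [-0.3, -0.2, -0.2]
[(np.float64(1.7), 94), (np.float64(1.75), 88), (np.float64(1.65), 87), (np.float64(2.55), 83), (np.float64(1.85), 81)]
tcp [ 0.522  -0.0998  0.0665] toolz [ 0. -0. -1.] yaw 86.1 shift [-0.0125  0.0004 -0.0015] turn z 0.0 t 56.35 q7 1.79 F [ 0.5  0.4 -0.3] gap 0.0002
[(np.float64(2.15), 25), (np.float64(2.05), 23), (np.float64(2.1), 17), (np.float64(2.2), 14), (np.float64(0.05), 13)]
```

```bash
python3 -m creep '[[1,-0.005,0,-0.002,0,0,0],[1,-0.010,0,-0.004,0,0,0],[1,-0.015,0,-0.004,0,0,0],[1,-0.020,0,-0.004,0,0,0],[1,-0.025,0,-0.004,0,0,0],[1,-0.030,0,-0.004,0,0,0],[1,-0.035,0,-0.003,0,0,0],[1,-0.040,0,-0.002,0,0,0],[1,-0.045,0,0,0,0,0],[1,-0.045,0,0,0,0,0]]'|sed -n 2,4p;  python3 -c "
from h import *
s,im=grab('scene','g8.png'); print(longang(im,cam('scene'),-1))"
python3 -m creep '[[1,-0.004,0,0.002,0,0,0],[1,-0.008,0,0.005,0,0,0],[1,-0.012,0,0.008,0,0,0],[1,-0.016,0,0.011,0,0,0],[1,-0.020,0,0.014,0,0,0],[1,-0.020,0,0.014,0,0,0]]'|sed -n 2,4p;  python3 -c "
from h import *
s,im=grab('scene','g9.png'); print(longang(im,cam('scene'),-1)); go(cw(-.02,.02,.052),86.1)"
```

```text
tcp_pos: [0.5671, -0.1029, 0.0662]
tool_rot: [0.034, 0.999, -0.0, -0.0]
contact_force: [-0.9, -0.4, -0.2]
[(np.float64(-0.1), 26), (np.float64(-0.05), 24), (np.float64(0.65), 17), (np.float64(0.0), 16), (np.float64(0.7), 12)]
tcp_pos: [0.5869, -0.1043, 0.0521]
tool_rot: [0.034, 0.999, -0.0, -0.0]
contact_force: [-0.5, 0.1, -0.7]
[(np.float64(-0.05), 46), (np.float64(-0.1), 41), (np.float64(0.15), 34), (np.float64(0.2), 33), (np.float64(0.1), 27)]
tcp [ 0.5868 -0.1043  0.0523] toolz [-0. -0. -1.] yaw 86.1 shift [0.0024 0.0004 0.0003] turn z 0.0 t 58.5 q7 1.85 F [0.2 0.5 0.1] gap -0.0003
```

```bash
python3 -m creep '[[1,0,0,-0.04,0,0,0],[1,0,0,-0.10,0,0,0],[1,-0.03,0,-0.15,0,0,0],[1,-0.09,0,-0.15,0,0,0],[1,-0.14,0,-0.15,0,0,0],[1,-0.157,0,-0.12,0,0,0],[1,-0.157,0,-0.06,0,0,0],[1,-0.157,0,-0.01,0,0,0],[1,-0.157,0,-0.003,0,0,0],[1,-0.157,0,-0.003,0,0,0]]'|sed -n 2,4p;  python3 -c "
from h import *
s,im=grab('top','h1.png'); C=cam('top'); print(longang(im,C,-1),longang(im,C,1)); go(cw(.11,.02,.057),86.1)"
```

```text
tcp_pos: [0.744, -0.1151, 0.057]
tool_rot: [0.034, 0.999, -0.0, 0.001]
contact_force: [-0.6, 0.9, 1.1]
[(np.float64(2.15), 36), (np.float64(2.1), 15), (np.float64(1.45), 14), (np.float64(2.05), 13), (np.float64(0.95), 13)] [(np.float64(2.35), 46), (np.float64(2.45), 39), (np.float64(2.4), 35), (np.float64(2.3), 34), (np.float64(2.25), 34)]
tcp [ 0.7447 -0.1152  0.0582] toolz [ 0.003 -0.001 -1.   ] yaw 86.1 shift [0.0307 0.0006 0.0011] turn z 0.0 t 59.8 q7 1.88 F [0.2 0.  0.5] gap 0.0001
```

```bash
python3 - <<'E'
from h import *
s,im=grab('top','h2.png')
for n,f in(('top','h2'),('top','g4'),('scene','g9'),('scene','g3')):
    im=cv2.cvtColor(cv2.imread(f'pics/{f}.png'),4); C=cam(n)
    print(f,[(x,y,*prof(im,C,[cw(x,y,.05)])) for x in(-.035,.03) for y in(-.062,0,.062)])
im=cv2.imread('pics/h2.png')[120:230,230:390]; im2=cv2.imread('pics/g9.png')[170:290,150:330]
cv2.imwrite('pics/v16.png',np.hstack([cv2.resize(im,(400,275)),cv2.resize(im2,(400,275))]))
E
```

```text
h2 [(-0.035, -0.062, (15, 158, 137)), (-0.035, 0, (14, 153, 75)), (-0.035, 0.062, (4, 64, 32)), (0.03, -0.062, (14, 158, 129)), (0.03, 0, (118, 116, 68)), (0.03, 0.062, (5, 157, 65))]
g4 [(-0.035, -0.062, (10, 119, 47)), (-0.035, 0, (6, 152, 62)), (-0.035, 0.062, (7, 146, 77)), (0.03, -0.062, (7, 158, 63)), (0.03, 0, (7, 144, 53)), (0.03, 0.062, (15, 157, 120))]
g9 [(-0.035, -0.062, (15, 128, 151)), (-0.035, 0, (14, 123, 95)), (-0.035, 0.062, (14, 128, 158)), (0.03, -0.062, (14, 125, 108)), (0.03, 0, (115, 100, 89)), (0.03, 0.062, (14, 130, 169))]
g3 [(-0.035, -0.062, (15, 126, 99)), (-0.035, 0, (12, 103, 87)), (-0.035, 0.062, (14, 126, 152)), (0.03, -0.062, (14, 130, 106)), (0.03, 0, (117, 92, 89)), (0.03, 0.062, (14, 128, 167))]
```

Top view colours: the near half is board-coloured, so the near flap is down over the lens case. The far half still shows blue. Pushing the far flap.

```bash
python3 -m creep '[[1,0.010,0,0.003,0,0,0],[1,0.020,0,0.003,0,0,0],[1,0.028,0,0.003,0,0,0],[1,0.033,0,0.002,0,0,0],[1,0.038,0,0.001,0,0,0],[1,0.043,0,-0.001,0,0,0],[1,0.048,0,-0.003,0,0,0],[1,0.053,0,-0.005,0,0,0],[1,0.053,0,-0.005,0,0,0]]'|sed -n 2,4p;  python3 -c "
from h import *
s,im=grab('top','h3.png'); C=cam('top'); print(longang(im,C,1)); s,im=grab('scene','h4.png'); print(longang(im,cam('scene'),1));go(cw(.03,.02,.07),86.1)"
```

```text
tcp_pos: [0.6902, -0.1113, 0.0606]
tool_rot: [0.034, 0.999, 0.0, -0.0]
contact_force: [-0.2, 0.8, -0.5]
[(np.float64(1.8), 28), (np.float64(1.75), 24), (np.float64(1.85), 11), (np.float64(1.7), 10), (np.float64(1.9), 9)]
[(np.float64(1.85), 70), (np.float64(1.8), 60), (np.float64(1.5), 57), (np.float64(1.75), 57), (np.float64(1.45), 50)]
tcp [ 0.6905 -0.1112  0.0604] toolz [-0.  0. -1.] yaw 86.1 shift [ 0.0564  0.0003 -0.0096] turn z 0.0 t 61.08 q7 1.88 F [0.2 0.3 0.5] gap 0.0
```

```bash
python3 -m creep '[[1,0.003,0,-0.005,0,0,0],[1,0.007,0,-0.009,0,0,0],[1,0.012,0,-0.010,0,0,0],[1,0.017,0,-0.010,0,0,0],[1,0.022,0,-0.010,0,0,0],[1,0.027,0,-0.010,0,0,0],[1,0.032,0,-0.010,0,0,0],[1,0.037,0,-0.009,0,0,0],[1,0.042,0,-0.008,0,0,0],[1,0.047,0,-0.007,0,0,0]]'|sed -n 2,4p
python3 -m creep '[[1,0.005,0,0.002,0,0,0],[1,0.010,0,0.004,0,0,0],[1,0.014,0,0.007,0,0,0],[1,0.018,0,0.010,0,0,0],[1,0.020,0,0.013,0,0,0],[1,0.020,0,0.015,0,0,0],[1,0.020,0,0.015,0,0,0]]'|sed -n 2,4p
python3 -c "
from h import *
s,im=grab('top','h5.png'); C=cam('top'); print(longang(im,C,1)); s,im=grab('scene','h6.png'); print(longang(im,cam('scene'),1));go(cw(0.02,.02,.052),86.1)"
```

```text
tcp_pos: [0.6433, -0.108, 0.0673]
tool_rot: [0.034, 0.999, -0.0, -0.0]
contact_force: [0.6, -0.1, 0.1]
tcp_pos: [0.6236, -0.1067, 0.0522]
tool_rot: [0.034, 0.999, -0.0, -0.0]
contact_force: [-0.6, -0.3, -0.3]
[(np.float64(0.15), 14), (np.float64(0.2), 13), (np.float64(0.65), 12), (np.float64(0.7), 10), (np.float64(1.85), 10)]
[(np.float64(0.1), 21), (np.float64(0.3), 14), (np.float64(2.4), 12), (np.float64(0.15), 11), (np.float64(1.55), 10)]
tcp [ 0.6238 -0.1067  0.0524] toolz [-0. -0. -1.] yaw 86.1 shift [-0.0005  0.0003  0.0004] turn z 0.0 t 63.3 q7 1.88 F [ 0.4  0.4 -0.1] gap 0.0
```

```bash
python3 -m creep '[[1,0,0,-0.05,0,0,0],[1,0.01,0.004,-0.09,0,0,10],[1,0.02,0.008,-0.09,0,0,20],[1,0.02,0.008,-0.09,0,0,30],[1,0.02,0.008,-0.09,0,0,40],[1,0.02,0.008,-0.09,0,0,50],[1,0.02,0.008,-0.09,0,0,60],[1,0.02,0.008,-0.09,0,0,70],[1,0.02,0.008,-0.09,0,0,80],[1,0.02,0.008,-0.09,0,0,90]]'|sed -n 2p; python3 -m creep '[[1,0,0,0.03,0,0,0],[1,0,0,0.06,0,0,0],[1,0,0,0.08,0,0,0],[1,0,0,0.088,0,0,0],[1,0,0,0.088,0,0,0]]'|sed -n 2,4p
python3 -c "
from h import *
go(cw(0,.0285,.036),-3.9)"
```

```text
tcp_pos: [0.6044, -0.0973, 0.1426]
tcp_pos: [0.6044, -0.0975, 0.0546]
tool_rot: [0.731, 0.683, -0.0, 0.0]
contact_force: [-1.0, -0.4, -0.4]
tcp [ 0.6044 -0.0975  0.0546] toolz [-0. -0. -1.] yaw -3.9 shift [0.001  0.0005 0.0186] turn z 0.0 t 65.17 q7 0.45 F [-1.  -0.4 -0.4] gap 0.0002
```

```bash
python3 -m creep '[[1,0,0,0.003,0,0,0],[1,0,0,0.006,0,0,0],[1,0,0,0.009,0,0,0],[1,0,0,0.009,0,0,0]]'|sed -n 2,4p;  python3 -m creep '[[1,0,0,0.002,0,0,0],[1,0,0,0.002,0,0,0]]'|sed -n 2,4p; python3 -m creep '[[1,0,0,0.002,0,0,0],[1,0,0,0.002,0,0,0]]'|sed -n 2,4p; python3 -m creep '[[1,0,0,0.0015,0,0,0],[1,0,0,0.0015,0,0,0]]'|sed -n 2,4p
```

```text
tcp_pos: [0.6043, -0.0974, 0.0454]
tool_rot: [0.731, 0.683, 0.0, 0.0]
contact_force: [-0.6, -0.2, 0.8]
tcp_pos: [0.6045, -0.0973, 0.0449]
tool_rot: [0.731, 0.683, 0.001, -0.0]
contact_force: [-5.9, 3.1, 17.4]
tcp_pos: [0.6046, -0.0974, 0.0445]
tool_rot: [0.731, 0.683, 0.001, -0.001]
contact_force: [-12.6, 5.0, 34.9]
tcp_pos: [0.6046, -0.0974, 0.0441]
tool_rot: [0.731, 0.683, 0.001, -0.001]
contact_force: [-19.0, 6.9, 48.3]
```

Contact comes 3 mm higher than on the end flaps, exactly the hinge-height difference, so the long flaps are against their stops. Raising to check.

```bash
python3 -m creep '[[1,0,0,-0.02,0,0,0],[1,0,0,-0.08,0,0,0],[1,0,0,-0.14,0,0,0],[1,0,0,-0.2,0,0,0],[1,0.03,0,-0.25,0,0,0],[1,0.06,0,-0.26,0,0,0],[1,0.06,0,-0.26,0,0,0],[1,0.06,0,-0.26,0,0,0]]'|sed -n 2,4p;  python3 - <<'E'
from h import *
s,im=grab('wrist','i1.png'); grab('scene','i2.png')
a=cv2.resize(im[:,:,::-1],(400,300)); b=cv2.resize(cv2.imread('pics/i2.png')[150:285,150:330],(400,300))
cv2.imwrite('pics/v17.png',np.hstack([a,b])); go(cw(-.1226,-.122,.2),-3.9)
E
```

```text
tcp_pos: [0.6079, -0.0381, 0.2995]
tool_rot: [0.731, 0.683, -0.0, -0.0]
contact_force: [-0.7, -0.5, 1.3]
tcp [ 0.6078 -0.0388  0.2994] toolz [-0.001 -0.    -1.   ] yaw -4.0 shift [-0.2085 -0.1211  0.0996] turn z -0.1 t 67.53 q7 0.22 F [0.4 0.3 0.1] gap -0.0001
```

View pics/v17.png

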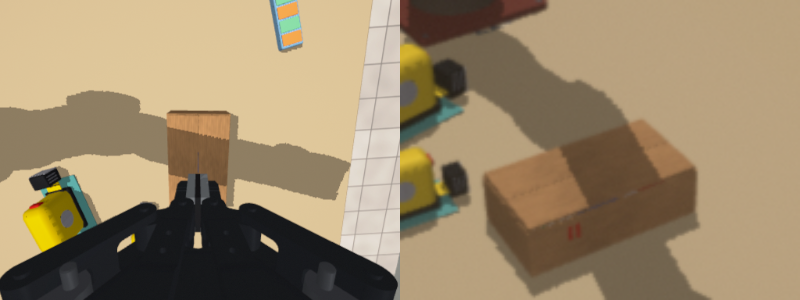

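The montage shows the carton closed with all four flaps down: seam at about (198,150) on the left, flat lid on the right. Next, the tape tab.

```bash
python3 -m creep '[[0.5,-0.05,-0.03,0,0,0,0],[0,-0.1,-0.06,0,0,0,0],[-0.18,-0.15,-0.09,0,0,0,0],[-0.18,-0.19,-0.11,0,0,0,0],[-0.18,-0.2,-0.121,0.04,0,0,0],[-0.18,-0.2,-0.121,0.1,0,0,0],[-0.18,-0.2,-0.121,0.13,0,0,0],[-0.18,-0.2,-0.121,0.13,0,0,0],[-0.18,-0.2,-0.121,0.13,0,0,0]]'|sed -n 2,6p;  python3 - <<'E'
from h import *
s,im=grab('wrist','j1.png'); C=cam('wrist',s); go(cw(-.1226,-.116,.01),-3.9)
g=cv2.cvtColor(im,41)
k=cv2.inRange(g,(0,0,0),(180,255,75)); k[330:]=0
n,l,st,ce=cv2.connectedComponentsWithStats(k)
print(proj(C,cw(-.1226,-.12,.038)))
for i in range(1,n):
    if st[i,4]>150: print(st[i],ce[i].round(), (RM.T@(ray(C,ce[i],.038)[:2]-CT)).round(4))
for Y in np.arange(-.15,-.09,.003): print(round(Y*1000),[tuple(map(int,p)) for p in prof(im,C,[cw(x,Y,.038) for x in(-.13,-.1226,-.115)])])
print('cross',[(round(x*1000),*map(int,p)) for x in np.arange(-.15,-.09,.003) for p in prof(im,C,[cw(x,-.118,.038)])])
E
```

```text
tcp_pos: [0.4743, -0.2299, 0.1712]
tool_rot: [0.731, 0.682, 0.0, 0.001]
contact_force: [-0.0, 0.4, -0.0]
finger_gap: 0.0505
tcp [ 0.4747 -0.2297  0.1714] toolz [ 0.002 -0.001 -1.   ] yaw -3.9 shift [-0.0027 -0.002   0.1614] turn z -0.0 t 68.7 q7 0.53 F [ 0.8 -0.2  0.5] gap 0.0504
[251.01933574 180.5073008 ]
[  16   87   67   38 1853] [ 48. 106.] [-0.3335 -0.0394]
[ 79 132  56  87 599] [113. 170.] [-0.2762 -0.1081]
[238 173  24  20 471] [249. 182.] [-0.1244 -0.1223]
[   21   225   464   105 19984] [253. 298.] [-0.121  -0.2737]
-150 [(25, 255, 153), (25, 252, 149), (25, 251, 142)]
-147 [(25, 255, 151), (25, 255, 145), (25, 241, 129)]
-144 [(24, 164, 92), (24, 120, 70), (150, 12, 41)]
-141 [(28, 255, 251), (28, 255, 251), (28, 255, 251)]
-138 [(28, 255, 251), (28, 255, 251), (28, 255, 251)]
-135 [(26, 249, 223), (25, 255, 217), (25, 232, 165)]
-132 [(120, 24, 42), (120, 27, 28), (135, 18, 28)]
-129 [(110, 27, 28), (135, 34, 30), (110, 26, 29)]
-126 [(130, 26, 29), (120, 34, 30), (110, 27, 28)]
-123 [(132, 44, 29), (113, 35, 29), (120, 9, 29)]
-120 [(120, 27, 28), (113, 34, 30), (128, 33
[... 189 characters left out ...]
0, 102), (128, 10, 101)]
-105 [(16, 39, 123), (17, 53, 134), (18, 59, 139)]
-102 [(19, 78, 160), (19, 78, 160), (19, 80, 160)]
-99 [(19, 80, 160), (19, 78, 160), (19, 78, 160)]
-96 [(19, 78, 160), (19, 78, 160), (19, 78, 160)]
-93 [(18, 78, 160), (18, 78, 160), (19, 79, 159)]
cross [(-150, 22, 70, 238), (-147, 22, 69, 239), (-144, 22, 69, 238), (-141, 22, 70, 238), (-138, 18, 80, 125), (-135, 120, 26, 30), (-132, 120, 26, 30), (-129, 110, 26, 30), (-126, 120, 27, 28), (-123, 120, 26, 30), (-120, 130, 25, 31), (-117, 130, 26, 30), (-114, 135, 33, 31), (-111, 120, 25, 41), (-108, 19, 78, 160), (-105, 19, 78, 160), (-102, 19, 79, 159), (-99, 19, 80, 160), (-96, 19, 78, 160), (-93, 18, 78, 160)]
```

```bash
python3 -m creep '[[-0.18,-0.003,-0.0025,0.05,0,0,0],[-0.18,-0.003,-0.0025,0.1,0,0,0],[-0.18,-0.003,-0.0025,0.145,0,0,0],[-0.18,-0.003,-0.0025,0.161,0,0,0],[-0.18,-0.003,-0.0025,0.161,0,0,0],[1,-0.003,-0.0025,0.161,0,0,0],[1,-0.003,-0.0025,0.161,0,0,0],[1,-0.003,-0.0025,0.161,0,0,0],[1,-0.003,-0.0025,0.161,0,0,0]]' 80;  python3 - <<'E'
from h import *
go(cw(-.1232,.104,.01),-3.9)
E
```

```text
t: 69.82
tcp_pos: [0.4706, -0.232, 0.011]
tool_rot: [0.731, 0.682, 0.0, -0.001]
contact_force: [-12.2, 3.7, 19.3]
finger_gap: 0.0242
tcp [ 0.4706 -0.232   0.011 ] toolz [-0.     0.002 -1.   ] yaw -3.9 shift [0.2198 0.0015 0.0013] turn z -0.0 t 69.83 q7 0.74 F [-12.2   3.7  19.3] gap 0.0242
```

```bash
python3 -m creep '[[1,0.003,0,-0.001,0,0,0],[1,0.008,0,-0.001,0,0,0],[1,0.016,0,-0.001,0,0,0],[1,0.026,0,-0.001,0,0,0],[1,0.036,0,-0.001,0,0,0],[1,0.036,0,-0.001,0,0,0]]' 80;  python3 - <<'E'
from h import *
go(cw(-.1232,.104,.01),-3.9)
s,im=grab('wrist','k1.png'); C=cam('wrist',s)
for Y in np.arange(-.15,-.02,.004): print(round(Y*1000),[tuple(map(int,p)) for p in prof(im,C,[cw(x,Y,z) for x,z in((-.1226,.016),(-.1226,.038))])],end=' ')
E
```

```text
t: 70.58
tcp_pos: [0.4741, -0.1957, 0.0112]
tool_rot: [0.73, 0.683, 0.0, 0.0]
contact_force: [-5.1, -2.8, 6.8]
finger_gap: 0.024
tcp [ 0.4741 -0.1957  0.0112] toolz [ 0.001  0.    -1.   ] yaw -3.8 shift [0.1833 0.0008 0.0013] turn z 0.1 t 70.58 q7 0.66 F [-5.1 -2.8  6.8] gap 0.024
-150 [(113, 36, 28), (102, 38, 34)] -146 [(28, 230, 197), (102, 36, 35)] -142 [(30, 255, 254), (108, 36, 35)] -138 [(144, 28, 45), (105, 30, 34)] -134 [(28, 255, 247), (102, 36, 35)] -130 [(29, 255, 254), (128, 36, 28)] -126 [(29, 255, 254), (29, 255, 244)] -122 [(29, 255, 254), (28, 255, 238)] -118 [(29, 255, 254), (29, 255, 254)] -114 [(27, 255, 243), (29, 255, 254)] -110 [(120, 25, 31), (29, 255, 254)] -106 [(120, 24, 32), (29, 255, 254)] -102 [(120, 23, 33), (29, 255, 254)] -98 [(113, 31, 33), (25, 252, 184)] -94 [(105, 16, 32), (128, 31, 33)] -90 [(128, 30, 34), (120, 23, 33)] -86 [(128, 34, 30), (113, 31, 33)] -82 [(120, 10, 131), (135, 31, 33)] -78 [(129, 14, 130), (120, 16, 32)] -74 [(132, 10, 129), (128, 12, 82)] -70 [(18, 61, 166), (126, 10, 122)] -66 [(23, 56, 249), (128, 8, 121)] -62 [(23, 57, 249), (18, 61, 166)] -58 [(20, 73, 230), (23, 57, 249)] -54 [(19, 77, 178), (23, 56, 249)] -50 [(19, 77, 179), (19, 77, 179)] -46 [(18, 77, 179), (19, 78, 179)] -42 [(19, 77, 178), (19, 77, 179)] -38 [(19, 77, 178), (19, 77, 178)] -34 [(19, 78, 179), (19, 77, 178)] -30 [(19, 78, 180), (18, 77, 179)] -26 [(18, 77, 179), (18, 77, 179)] -22 [(19, 77, 178), (19, 79, 178)]
```

```bash
python3 -m creep '[[1,0.006,0,0,0,0,0],[1,0.016,0,0,0,0,0],[1,0.027,0,0,0,0,0],[1,0.038,0,0,0,0,0],[1,0.049,0,0,0,0,0],[1,0.06,0,0,0,0,0],[1,0.071,0,0,0,0,0],[1,0.082,0,0,0,0,0],[1,0.092,0,0,0,0,0],[1,0.1,0,0,0,0,0]]'|sed -n 2,6p; python3 -m creep '[[1,0.010,0.001,0,0,0,0],[1,0.021,0.001,0,0,0,0],[1,0.032,0.001,0,0,0,0],[1,0.043,0.001,0,0,0,0],[1,0.054,0.001,0,0,0,0],[1,0.064,0.001,0,0,0,0],[1,0.072,0.001,0,0,0,0],[1,0.078,0.001,0,0,0,0],[1,0.081,0.001,0,0,0,0],[1,0.081,0.001,0,0,0,0]]'|sed -n 2,6p;   python3 - <<'E'
from h import *
s,im=grab('wrist','k2.png'); C=cam('wrist',s); go(cw(-.1232,.104,.01),-3.9)
print('RMtcp',RM.T@(np.array(s['tcp_pos'][:2])-CT))
for Y in np.arange(.075,.135,.003): print(round(Y*1000),[tuple(map(int,p)) for p in prof(im,C,[cw(-.130,Y,.038),cw(-.1226,Y,.038),cw(-.03,Y,.066),cw(-.045,Y,.066),cw(-.055,Y,.066)])])
E
```

```text
tcp_pos: [0.4835, -0.0959, 0.0113]
tool_rot: [0.73, 0.683, 0.002, 0.002]
contact_force: [6.9, -5.0, 0.7]
finger_gap: 0.0241
tcp_pos: [0.4913, -0.0154, 0.0114]
tool_rot: [0.73, 0.683, 0.002, 0.003]
contact_force: [12.8, -6.5, -7.0]
finger_gap: 0.0237
tcp [ 0.4912 -0.0156  0.0114] toolz [ 0.008 -0.002 -1.   ] yaw -3.9 shift [ 0.0024 -0.0043  0.0014] turn z 0.0 t 73.17 q7 0.28 F [12.3 -5.1 -6.9] gap 0.0239
RMtcp [-0.11893767  0.10170706]
75 [(24, 187, 169), (25, 255, 173), (113, 36, 28), (113, 35, 29), (110, 51, 30)]
78 [(24, 166, 164), (25, 255, 173), (10, 40, 38), (113, 35, 29), (108, 43, 30)]
81 [(24, 168, 164), (25, 255, 174), (15, 134, 135), (102, 46, 28), (114, 44, 29)]
84 [(21, 96, 56), (130, 32, 24), (14, 133, 136), (105, 35, 29), (105, 36, 28)]
87 [(110, 32, 24), (128, 41, 25), (15, 133, 132), (120, 28, 27), (108, 44, 29)]
90 [(110, 33, 23), (135, 43, 24), (15, 132, 131), (15, 130, 135), (105, 35, 29)]
93 [(120, 20, 25), (120, 32, 24), (15, 130, 131), (15, 132, 135), (110, 27, 28)]
96 [(130, 31, 25), (130, 29, 26), (15, 132, 131), (15, 133, 134), (15, 129, 132)]
99 [(105, 24, 2
[... 345 characters left out ...]
), (15, 127, 90), (15, 130, 96), (15, 134, 97)]
114 [(140, 8, 93), (135, 11, 94), (15, 131, 107), (15, 132, 91), (15, 130, 96)]
117 [(11, 20, 103), (128, 11, 95), (15, 134, 105), (15, 130, 104), (15, 129, 91)]
120 [(19, 79, 152), (19, 79, 152), (15, 131, 109), (14, 129, 109), (15, 129, 91)]
123 [(19, 79, 152), (19, 81, 152), (15, 133, 102), (15, 131, 105), (15, 135, 104)]
126 [(19, 79, 152), (19, 79, 152), (14, 130, 106), (15, 131, 103), (15, 136, 105)]
129 [(19, 78, 151), (19, 80, 203), (15, 134, 105), (15, 132, 106), (15, 133, 100)]
132 [(21, 74, 232), (21, 75, 232), (21, 74, 230), (21, 74, 231), (21, 74, 231)]
135 [(21, 74, 232), (21, 74, 232), (21, 74, 230), (21, 75, 231), (21, 74, 231)]
```

```bash
python3 -m creep '[[1,0.001,0.002,0,0,0,0],[1,0.0015,0.004,0,0,0,0],[1,0.0015,0.004,0,0,0,0]]'|sed -n 2,6p; python3 - <<'E'
from h import *
s,im=grab('wrist','k3.png'); C=cam('wrist',s); go(cw(-.1232,.104,.01),-3.9); g=cv2.cvtColor(im,41)[:,:,2].astype(float)
print('RMtcp',RM.T@(np.array(s['tcp_pos'][:2])-CT),'campos',RM.T@(C[3][:2,3]-CT),C[3][2,3])
def edge(x,z,lo,hi):
    Y=np.arange(lo,hi,.0005); v=np.array([cv2.getRectSubPix(im[:,:,1],(1,1),tuple(map(float,proj(C,cw(x,y,z)))))[0,0] for y in Y],float)
    v=np.convolve(v,np.ones(5)/5,'valid'); d=abs(v[4:]-v[:-4]); return round(Y[np.argmax(d)+4],4)
print('tab top front',[edge(x,.038,.095,.118) for x in(-.131,-.128,-.125,-.122,-.119)])
print('lid end',[edge(x,.068,.096,.115) for x in(-.03,-.035,-.04,-.045,-.05)])
print('wall foot',[edge(x,.0,.10,.125) for x in(-.03,-.04,-.05)])
E
```

```text
tcp_pos: [0.4918, -0.0143, 0.0111]
tool_rot: [0.731, 0.683, 0.0, 0.0]
contact_force: [-4.6, -4.9, 15.6]
finger_gap: 0.0237
tcp [ 0.4917 -0.0144  0.0111] toolz [ 0.001  0.    -1.   ] yaw -3.9 shift [ 0.0012 -0.0047  0.0011] turn z 0.0 t 73.6 q7 0.28 F [-4.1 -5.1 15.8] gap 0.0241
RMtcp [-0.11851789  0.10288022] campos [-0.11806966  0.17069102] 0.17628910439141596
tab top front [np.float64(0.113), np.float64(0.1085), np.float64(0.108), np.float64(0.1085), np.float64(0.108)]
lid end [np.float64(0.1115), np.float64(0.1055), np.float64(0.1055), np.float64(0.106), np.float64(0.1055)]
wall foot [np.float64(0.1075), np.float64(0.1075), np.float64(0.1075)]
```

The hook face reads 0.108 where the carton's end reads 0.1075 at the wall foot (the same bias), so it is level within about 1 mm. Holding 3 s.

```bash
for i in 1 2 3; do python3 -m creep '[[1,0,0,0,0,0,0],[1,0,0,0,0,0,0],[1,0,0,0,0,0,0],[1,0,0,0,0,0,0],[1,0,0,0,0,0,0],[1,0,0,0,0,0,0],[1,0,0,0,0,0,0],[1,0,0,0,0,0,0]]'|sed -n 1,2p; done
python3 -m creep '[[1,-0.005,0,0,0,0,0],[1,-0.013,0,0,0,0,0],[1,-0.022,-0.0005,0,0,0,0],[1,-0.031,-0.001,0,0,0,0],[1,-0.04,-0.001,0,0,0,0],[1,-0.049,-0.0015,0,0,0,0],[1,-0.058,-0.0015,0,0,0,0],[1,-0.067,-0.002,0,0,0,0],[1,-0.076,-0.002,0,0,0,0],[1,-0.085,-0.0025,0,0,0,0]]'|sed -n 2,6p; python3 -m creep '[[1,-0.009,0,0,0,0,0],[1,-0.018,-0.0005,0,0,0,0],[1,-0.027,-0.001,0,0,0,0],[1,-0.036,-0.001,0,0,0,0],[1,-0.045,-0.0015,0,0,0,0],[1,-0.054,-0.0015,0,0,0,0],[1,-0.063,-0.002,0,0,0,0],[1,-0.072,-0.002,0,0,0,0],[1,-0.081,-0.0025,0,0,0,0],[1,-0.089,-0.0025,0,0,0,0]]'|sed -n 2,6p; python3 -c "
from h import *
s=readout.state();go(cw(-.1248,-.1158,.011),-3.9);print('RMtcp',RM.T@(np.array(s['tcp_pos'][:2])-CT))"
```

```text
t: 74.6
tcp_pos: [0.4917, -0.0143, 0.0111]
t: 75.6
tcp_pos: [0.4917, -0.0143, 0.0111]
t: 76.6
tcp_pos: [0.4917, -0.0143, 0.0111]
tcp_pos: [0.4835, -0.0992, 0.0111]
tool_rot: [0.731, 0.683, 0.0, 0.0]
contact_force: [-4.8, -3.5, 14.6]
finger_gap: 0.024
tcp_pos: [0.4748, -0.1879, 0.0111]
tool_rot: [0.731, 0.683, 0.0, 0.0]
contact_force: [-6.0, -1.7, 15.2]
finger_gap: 0.0238
tcp [ 0.4748 -0.1879  0.0111] toolz [ 0.001 -0.    -1.   ] yaw -3.9 shift [-0.0443 -0.0012  0.0001] turn z -0.0 t 79.1 q7 0.65 F [-6.  -1.7 15.2] gap 0.0238
RMtcp [-0.12362289 -0.07149787]
```

```bash
python3 -m creep '[[1,-0.007,0,0,0,0,0],[1,-0.014,0,0,0,0,0],[1,-0.021,-0.001,0,0,0,0],[1,-0.027,-0.001,0,0,0,0],[1,-0.033,-0.001,0,0,0,0],[1,-0.038,-0.001,0,0,0,0],[1,-0.042,-0.001,0,0,0,0],[1,-0.044,-0.001,0,0,0,0],[1,-0.045,-0.001,0,0,0,0],[1,-0.045,-0.001,0,0,0,0]]'|sed -n 2,6p; python3 -c "
from h import *
go(cw(-.1248,-.1158,.011),-3.9)"
```

```text
tcp_pos: [0.4705, -0.2319, 0.0111]
tool_rot: [0.731, 0.683, 0.0, -0.0]
contact_force: [-6.7, 1.1, 16.0]
finger_gap: 0.0243
tcp [ 0.4705 -0.2319  0.0111] toolz [ 0.     0.001 -1.   ] yaw -3.9 shift [-0.0001  0.0001  0.0001] turn z 0.0 t 80.35 q7 0.74 F [-6.7  1.1 16. ] gap 0.0243
```

```bash
python3 -m creep '[[1,-0.001,0,0,0,0,0],[1,-0.0015,0,0,0,0,0],[1,-0.0015,0,0,0,0,0]]'|sed -n 2,6p
```

```text
tcp_pos: [0.4705, -0.232, 0.011]
tool_rot: [0.73, 0.683, 0.001, -0.001]
contact_force: [-7.6, 5.5, 19.6]
finger_gap: 0.0235
```

Against the home stop: the reaction rises and the position doesn't change. Releasing gently and retreating up.

```bash
python3 -m creep '[[0.2,0,0,0,0,0,0],[-0.18,0,0,0,0,0,0],[-0.18,0,0,0,0,0,0],[-0.18,0,0,-0.03,0,0,0],[-0.18,0,0,-0.08,0,0,0],[-0.18,0,0,-0.14,0,0,0],[-0.18,0,0,-0.2,0,0,0],[-0.18,0,0,-0.25,0,0,0],[-0.18,0,0,-0.25,0,0,0]]'|sed -n 2,6p; python3 - <<'E'
from h import *
s,im=grab('wrist','l1.png'); C=cam('wrist',s); t,ti=grab('top','l2.png'); sc,si=grab('scene','l3.png')
for Y in np.arange(-.15,-.09,.004): print(round(Y*1000),tuple(map(int,prof(im,C,[cw(-.1235,Y,.038)])[0])),end=' ')
print()
a=cv2.imread('pics/top0.png');b=cv2.imread('pics/l2.png')
hs=lambda f:cv2.cvtColor(cv2.imread('pics/'+f),40)
for n,lo,hi,box in(('organiser',(100,80,60),(125,255,255),(195,255,110,140)),('dish',(100,120,60),(125,255,255),(380,425,210,255)),('clipper',(90,0,90),(160,60,255),(375,400,160,190))):
    r=[]
    for f in('top0.png','l2.png'):
        k=cv2.inRange(hs(f),lo,hi)[box[2]:box[3],box[0]:box[1]]; m=cv2.moments(k,True); r.append((round(m['m10']/max(m['m00'],1)+box[0],1),round(m['m01']/max(m['m00'],1)+box[2],1),int(m['m00'])))
    print(n,r)
print('lid top colours',[tuple(map(int,p)) for p in prof(ti,cam('top'),[cw(x,y,.068) for x in(-.04,.04) for y in(-.09,-.03,.03,.09)])])
print('near/far ang scene',longang(si,cam('scene'),-1),longang(si,cam('scene'),1))
# far lid outline in scene: project expected lid corners
C=cam('scene'); print([proj(C,cw(x,y,.068)).round() for x,y in((.06,-.108),(.06,.108),(-.06,.108),(-.06,-.108))])
E
```

```text
tcp_pos: [0.472, -0.2344, 0.2631]
tool_rot: [0.731, 0.683, 0.002, 0.002]
contact_force: [0.8, -0.5, -0.7]
finger_gap: 0.0502
-150 (25, 247, 125) -146 (24, 205, 91) -142 (25, 255, 174) -138 (25, 255, 175) -134 (120, 20, 26) -130 (105, 19, 27) -126 (120, 18, 28) -122 (128, 38, 27) -118 (120, 27, 28) -114 (120, 27, 28) -110 (126, 13, 100) -106 (18, 69, 144) -102 (18, 76, 151) -98 (19, 76, 150) -94 (18, 76, 151) 
organiser [(225.6, 130.6, 65), (225.1, 130.7, 64)]
dish [(400.7, 231.6, 196), (399.6, 232.4, 558)]
clipper [(389.4, 176.3, 29), (375.0, 160.0, 0)]
lid top colours [(14, 156, 126), (14, 153, 120), (14, 152, 121), (15, 154, 129), (15, 159, 130), (15, 150, 117), (15, 155, 123), (14, 153, 123)]
near/far ang scene [(np.float64(0.7), 17), (np.float64(-0.05), 10), (np.float64(0.0), 9), (np.float64(0.1), 8), (np.float64(0.75), 5)] [(np.float64(2.35), 11), (np.float64(0.0), 9), (np.float64(-0.05), 8), (np.float64(1.65), 8), (np.float64(1.6), 8)]
[array([209., 253.]), array([284., 224.]), array([259., 202.]), array([188., 227.])]
```

```bash
python3 - <<'E'
from h import *
a=cv2.imread('pics/scene0.png').astype(int);b=cv2.imread('pics/l3.png').astype(int)
for n,(x0,x1,y0,y1) in dict(clipper=(115,165,285,310),dish=(65,120,232,268),organiser=(338,392,212,256),orange=(328,366,143,162)).items():
    d=abs(a-b)[y0:y1,x0:x1].max(2); print(n,'changed px frac',round((d>40).mean(),3),'mean',d.mean().round(1))
g=lambda i:cv2.matchTemplate(b.astype(np.uint8)[275:320,100:180],a.astype(np.uint8)[285:310,115:165],cv2.TM_CCOEFF_NORMED)
r=cv2.minMaxLoc(g(0)); print('clipper match',r[1],r[3],'expected (15,10)')
C=cam('wrist',readout.state())
E
```

```text
clipper changed px frac 0.214 mean 21.1
dish changed px frac 0.0 mean 5.2
organiser changed px frac 0.0 mean 6.2
orange changed px frac 0.355 mean 29.5
clipper match 0.535793125629425 (4, 8) expected (15,10)
```

The clipper patch differs, probably because of the arm's shadow. I'll move the arm clear and compare again.

```bash
python3 -m creep '[[-0.2,0.06,0,-0.02,0,0,0],[-0.2,0.12,0,-0.04,0,0,0],[-0.2,0.18,0,-0.04,0,0,0],[-0.2,0.24,0,-0.04,0,0,0],[-0.2,0.3,0,-0.04,0,0,0],[-0.2,0.36,0,-0.04,0,0,0],[-0.2,0.42,0,-0.04,0,0,0],[-0.2,0.45,0,-0.04,0,0,0],[-0.2,0.45,0,-0.04,0,0,0],[-0.2,0.45,0,-0.04,0,0,0]]'|sed -n 2,4p; python3 - <<'E'
from h import *
s,im=grab('scene','m1.png'); t,ti=grab('top','m2.png')
a=cv2.imread('pics/scene0.png').astype(int);b=cv2.imread('pics/m1.png').astype(int)
d=abs(a-b)[285:310,115:165].max(2); print('clipper scene frac',(d>40).mean(),d.mean())
a=cv2.imread('pics/top0.png').astype(int);b=cv2.imread('pics/m2.png').astype(int)
d=abs(a-b)[160:192,372:405].max(2); print('clipper top frac',(d>40).mean(),d.mean())
C=cam('top'); print('lid',[tuple(map(int,p)) for p in prof(ti,C,[cw(x,y,.068) for x in(-.04,.04) for y in(-.09,-.03,.03,.09)])])
C=cam('scene'); print('scan far edge (Y=0): ',[(round(z*1000),*map(int,prof(im,C,[cw(.0605,0,z)])[0])) for z in np.arange(.04,.12,.005)])
print('near side outline above lid:',[(round(z*1000),*map(int,prof(im,C,[cw(-.0585,0.0,z)])[0])) for z in np.arange(.06,.12,.005)])
print(longang(im,C,-1),longang(im,C,1)); print(t['t'])
E
```

```text
tcp_pos: [0.5006, 0.214, 0.2987]
tool_rot: [0.731, 0.682, -0.001, 0.0]
contact_force: [-0.6, 0.3, 0.6]
clipper scene frac 0.0 5.408
clipper top frac 0.0 18.605113636363637
lid [(16, 156, 134), (15, 152, 126), (14, 152, 129), (15, 151, 83), (15, 153, 140), (15, 154, 124), (15, 153, 130), (15, 151, 128)]
scan far edge (Y=0):  [(40, 15, 126, 95), (45, 15, 125, 94), (50, 15, 125, 96), (55, 14, 126, 97), (60, 15, 126, 97), (65, 13, 105, 92), (70, 14, 128, 139), (75, 14, 131, 148), (80, 14, 130, 153), (85, 14, 130, 149), (90, 15, 130, 149), (95, 15, 128, 149), (100, 15, 128, 152), (105, 15, 130, 153), (110, 14, 131, 158), (115, 14, 127, 162)]
near side outline above lid: [(60, 14, 129, 156), (65, 15, 127, 153), (70, 16, 103, 129), (75, 17, 81, 114), (80, 17, 83, 114), (85, 17, 82, 115), (90, 18, 80, 166), (95, 18, 81, 179), (100, 18, 82, 180), (105, 18, 80, 181), (110, 17, 80, 182), (115, 18, 79, 180)]
[(np.float64(0.7), 21), (np.float64(0.75), 11), (np.float64(0.0), 9), (np.float64(0.1), 8), (np.float64(-0.05), 8)] [(np.float64(2.35), 13), (np.float64(0.0), 10), (np.float64(2.45), 9), (np.float64(1.7), 8), (np.float64(1.6), 8)]
83.3
```

```bash
python3 -c "
from workcell import bot
print(bot.finish_job())"
```

```text
the job is handed in; nothing more can be done
None
```

The job is handed in. The cream carton, lens case and plaster tin are in the carton, the end flaps are folded and the long flaps lie over them. I drew the blade out, held it for 3 s, eased it back against its stop at about 75 mm/s and released it there. The whole run took 83 s.

**Last checks that agreed**
- **Lid:** it is board-coloured everywhere I sampled, and its silhouette ends at about 70 mm, so it is flat.
- **Hook face:** it read 108 mm during the hold, against 107.5 mm for the carton's left end (same view and bias). Travel measured from the gripper was 218.7 mm, so the hook was level within about 1.5 mm. After release it sat at home.
- **Bystanders:** organiser, dish and clipper are unchanged in the before-and-after pictures.

**What went wrong or stayed uncertain**
- **Missed folds:** my first passes at both end flaps went past without folding them, because the fingertips did not catch the board. I redid them with the tool lower.
- **Force spikes:** that produced short wrist-force spikes of about 42 and 87 N, then pressing loads of up to about 75 N. All stayed under 120 N at the wrist. I could not tell whether the gripper's body took more than its 40 N limit in any of them.
- **End flaps:** they measured about 0.1 rad from flat before the long flaps went over them, and I could not measure them afterwards.
- **Tape direction:** its blade appears to run about 1.5° off the carton's side, which showed as a sideways force of up to 13 N while drawing. I corrected for that before the hold.

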